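# Lock the spoon rest onto its ball dock

### The arm

A 6-joint arm with a two-finger parallel gripper is mounted at the origin on a cart in front of the work surface, level with it; the furniture and walls round the work are solid. World frame = base frame: x ahead of the robot, y to its left, z up, the work surface at z = 0. Lengths are in m, angles in rad, forces in N, time in s.
With the tool pointing down it reaches from about 0.375 to 0.975 m from the base axis. Payload 3.8 kg.
Tool frame: the origin (TCP) lies midway between the tips of the shut fingers; the grasp point (between the pads) lies 19 mm behind it; z points along the fingers, y is the direction in which the jaws open and shut (so a half turn about z gives the same grasp; the last joint's range is limited). The gripper opens to 85 mm and grips with 20 to 120 N. Pads are 22 mm wide; open, the fingers measure 114 mm over their backs; the gripper's body (76 mm by 85 mm) begins 54 mm behind the grasp point. The pads swing forward as they close: fully open they stand 13 mm farther back than shut.
Start: joints at [-1.353, 0.264, 1.604, -0, 1.274, -0.037], TCP at [0.17, -0.653, 0.231] pointing down, gripper open.
Joint ranges: [-2.63, 2.63], [-0.94, 2.18], [0.31, 2.57], [-1.31, 4.45], [0, 2.66], [-2.55, 2.55]. Speed limits (rad/s): [2.57, 2.57, 3.14, 3.14, 3.14, 3.14].

### API

Orientations are given as a rotation vector (axis times angle).
In Python, from workcell import bot gives the robot as it stands.
- The arm moves only by the tool drive_tool, never from a script. Its argument "deltas" is a list of rows, each an object with "hand": the opening, from 0 (shut) to 1 (fully open); "offset": the shift along the world's x, y, z in cm, a list of three; "angular": the turn, a rotation vector about the world's x, y, z in degrees, a list of three. A call has 1 to 8 rows; each row is the pose to reach, as a shift and turn from the pose commanded when the call began; what a row does not reach only later rows make up. A row lasts 1/8 s, in which the tool goes at most 62.5 mm and 10.7 degrees, less where a joint would pass 70% of its speed; a pose out of reach is approached as far as the arm can. A call with a gripper value outside its range is refused whole. The fingers move at their own pace and stop on an object; "force" is the grip in N (left out, the last holds). Time passes only in rows, so rows that repeat a pose let the fingers close. It gives the time, the measured TCP pose, the force and the opening at its end, in the units of the state.
- bot.read_state(): the state, without advancing time (a new reading comes with each control period).
- bot.read_camera(name): name is "side" or "top"; returns a dict with "frame" (400x640x3 uint8, blue, green, red), "mtx" (3x3 intrinsics, pixels), "R" (3x3) and "t" (3): a world point X has camera coordinates R X + t. Camera axes: x right, y down, z forward; pixel columns grow to the right and rows downward; lengths in m; the calibration is good to about 2 mm. A picture is of the moment at which its call begins. There is no depth.
- bot.finish_job(): hands the job in, once; it reports no verdict.
The state is a dict: "time": time; "q": joint angles; "joint_vel": joint speeds; "joint_torque": joint torques, N m; "tool_pos": TCP position; "tcp_rot": TCP orientation; "wrist_force": force on the tool from outside, world axes, zero at the start; "torque": the same for the moment, N m; "width": opening from 0.0 (shut) to 1.0 (fully open).
Only numpy, scipy, OpenCV 4.12 (cv2) and the standard library are available. Lean on these libraries where they do the work, as an engineer would, in place of code of your own. Each camera call takes 0.05 s, during which the arm holds its last target. There are 200 camera calls.

### The job

Raise the lever of the spoon rest where it stands, set the rest on the worktop dock with its socket over the ball and its bar lying along the dock plate, and push it down past the stiff pads in the socket until it sits fully home, flat on the plate. Then press the lever down fully to lock it, and let go. Use only moderate force: never slam or lean hard on the dock, and leave the mug, the spice jar and the tin alone.

Things in the scene. Friction and masses are not known exactly. Their poses are not given: they have to be found in the camera images.
- dock: Dock, fixed to the worktop: a long flat plate with a steel ball on a neck near one end. Origin: on the worktop directly below the ball; z up; x along the plate, whose long end lies toward -x.
- ball (a point): Centre of the dock's ball, 30 mm in diameter; 22 mm above the plate's top. The neck is 14 mm in diameter. Axes as the dock.
- rest: Spoon rest, loose, about 0.7 kg. Origin: on its flat sole under the socket; z up; x points from bar to dish. Black head (x -22 to +30 mm, 48 mm wide, 52 mm high), steel bar back to x = -126 mm (30 mm wide, 24 mm high), round steel dish in front (74 mm wide, centre x = +76 mm). It starts on the worktop. Home on the dock, this origin is 14 mm above the dock's, x axes alike.
- head (a point): Middle of the head on the socket's axis, 26 mm above the sole: the place to grip it, across its 48 mm width (the y axis), from above. Axes as the rest.
- socket (a point): Where the ball's centre lies when the rest is home: 22 mm above the sole. The socket is 32.5 mm wide and open below. Stiff friction pads in it must be forced apart by the ball over the last 5 mm: this takes about 20 to 30 N downward in all (the rest's own 7 N included), and the rest stays standing proud wherever the push ends before the sole meets the plate.
- bar_end (a point): Point near the free end of the rest's bar, 120 mm behind the socket (rest x = -120 mm), 12 mm above the sole.
- pivot (a point): Middle of the lever's pivot pin, on the rest at x = -34 mm, 46 mm above the sole. The pin lies along the rest's y axis.
- lever_grip (a point): Point on the lever's black grip, 70 mm from the pivot, on the lever's centre line. The lever is 85 mm long from pivot to tip, 15 mm wide (y) and 10 mm thick at the grip; down, it lies level above the bar, pointing to the rest's -x, with 17 mm free below it.
- lever (a joint): Lever angle: 0 = fully down (locked), 0.8 rad = fully raised (the grip swings up and forward about the pivot). Starts at 0 to 0.1; stays where it is left. Easy to raise (1 to 4 N at the grip), stiff to press down (15 to 20 N at the grip, then a hard stop). Down, its tongue is in the ball's way; raised, it clears it; pressed down again it swings under the ball.
- mug_bar: Bystander: spotted mug, 91 mm high, origin under its base.
- salt_pot: Bystander: small spice jar with a black cap, 41 mm wide, 105 mm high, origin under its base.
- tin_beans: Bystander: low food tin, 75 mm wide, 58 mm high, origin under its base.
- plate: The dock's aluminium plate, 162 x 70 mm, 14 mm thick; same origin and axes as the dock. It runs from x = -128 to +34 mm and y = -35 to +35 mm; its top is 14 mm above the worktop.

How it is judged:
By the outcome, as a careful person would: the job done as asked, in the order asked, and still so for the second after the job is handed in, with the robot touching nothing.
It also fails if it takes over 72 s, if anything falls off the work surface, if the arm or the gripper's body presses on something with over 40 N, if the wrist force passes 120 N, or if a joint passes its speed limit or range.

## Working session

There is one attempt and no reset: what is moved stays moved. The work goes in short steps, Python scripts to look and compute and a tool call to move; the robot and the scene stay as the last step left them, time stands still between calls to the robot, and variables do not carry over. Pictures are saved under pics/ and viewed, about 8 in all and at most 12, crops included, and the job is handed in when it is done.

Besides the shell and the picture viewer there is one more tool, called after "Emit:" as a command line: name --argument value ..., lists and objects as JSON in quotes. drive_tool: Moves the arm, as the interface text tells. Its arguments: {"type":"object","properties":{"deltas":{"type":"array"},"force":{"type":"number"}},"required":["deltas"]}

```bash
mkdir -p pics; python3 - <<'E'
from workcell import bot
import cv2
for n in("top","side"):
    c=bot.read_camera(n); cv2.imwrite(f"pics/{n}0.png",c["frame"]); print(n,c["mtx"].round(1).tolist(),c["R"].round(3).tolist(),c["t"].round(3).tolist())
s=bot.read_state(); print(s)
E
```

```text
top [[500.9, 0.0, 312.7], [0.0, 500.9, 198.7], [0.0, 0.0, 1.0]] [[-0.026, -1.0, -0.002], [-0.945, 0.025, -0.326], [0.326, -0.006, -0.946]] [0.01, 0.603, 1.295]
side [[364.6, 0.0, 319.6], [0.0, 364.6, 193.6], [0.0, 0.0, 1.0]] [[-0.861, -0.509, 0.018], [-0.304, 0.484, -0.82], [0.408, -0.712, -0.571]] [0.52, 0.237, 0.974]
{'time': 0.1, 'q': array([-1.35287012e+00,  2.64699001e-01,  1.60523506e+00,  1.97258210e-05,
        1.27374835e+00, -3.68398826e-02]), 'joint_vel': array([-1.61527656e-03, -3.15270730e-04, -3.04303843e-03,  8.81236058e-04,
       -4.05309339e-05,  2.77013078e-04]), 'joint_torque': array([-4.24493355e-04, -5.16706252e+01, -3.68590629e+01, -1.35405144e-04,
        6.27354893e-03, -8.31166602e-06]), 'tool_pos': array([ 0.17001073, -0.65254197,  0.23007357]), 'tcp_rot': array([-3.11407379e+00, -3.98830612e-01,  2.67134224e-04]), 'wrist_force': array([-0.51512883,  0.64077445, -0.13682656]), 'torque': array([-0.03971309, -0.02932978, -0.00180274]), 'width': 1.001108983719961}
```

View pics/top0.png

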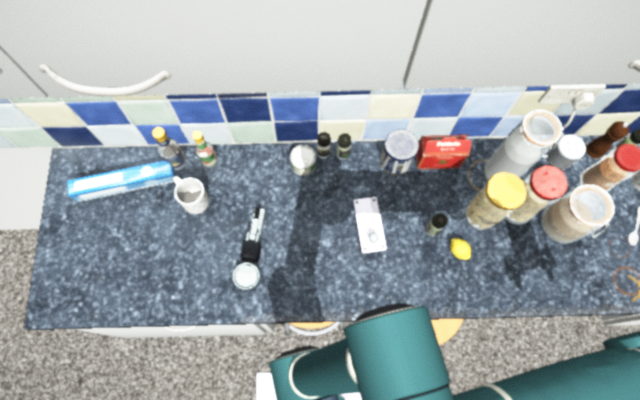

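View pics/side0.png

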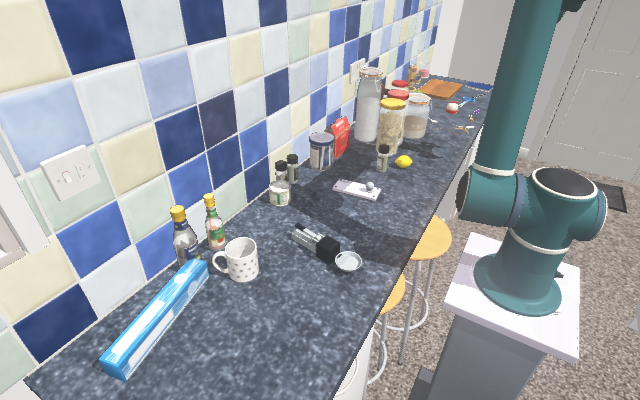

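Top view: rest with dish at (246,276), head at (250,253) and lever tip at (260,208). Dock with ball at (374,237) and plate end near (367,200). The jar is probably at (438,223), the mug at (192,196) and the tin at (303,160). I'll crop enlarged for measuring.

```bash
python3 - <<'E'
import cv2,numpy as np
t=cv2.imread("pics/top0.png"); s=cv2.imread("pics/side0.png")
a=cv2.resize(t[195:295,220:290],None,fx=4,fy=4,interpolation=2)
b=cv2.resize(t[190:260,340:400],None,fx=4,fy=4,interpolation=2)
c=cv2.resize(s[215:280,285:370],None,fx=4,fy=4,interpolation=2)
o=np.zeros((560,800,3),np.uint8)
o[:400,:280]=a;o[:280,290:530]=b;o[290:550,290:630]=c
d=cv2.resize(s[175:205,325:390],None,fx=4,fy=4,interpolation=2);o[:120,540:800]=d
cv2.imwrite("pics/crop1.png",o)
E
cat > h.py <<'E'
import numpy as np,cv2
from workcell import bot
def ray(c,uv):
    d=np.linalg.solve(c["mtx"],[uv[0],uv[1],1.]); R=c["R"]
    return -R.T@c["t"],R.T@d
def plane(c,uv,z):
    o,d=ray(c,uv); return o+d*(z-o[2])/d[2]
def proj(c,X):
    p=c["mtx"]@(c["R"]@np.asarray(X)+c["t"]); return p[:2]/p[2]
def tri(c1,a,c2,b):
    o1,d1=ray(c1,a);o2,d2=ray(c2,b)
    k=np.linalg.lstsq(np.c_[d1,-d2],o2-o1,rcond=None)[0]
    p,q=o1+k[0]*d1,o2+k[1]*d2; return (p+q)/2,np.linalg.norm(p-q)
E
```

```text
(no output)
```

View pics/crop1.png

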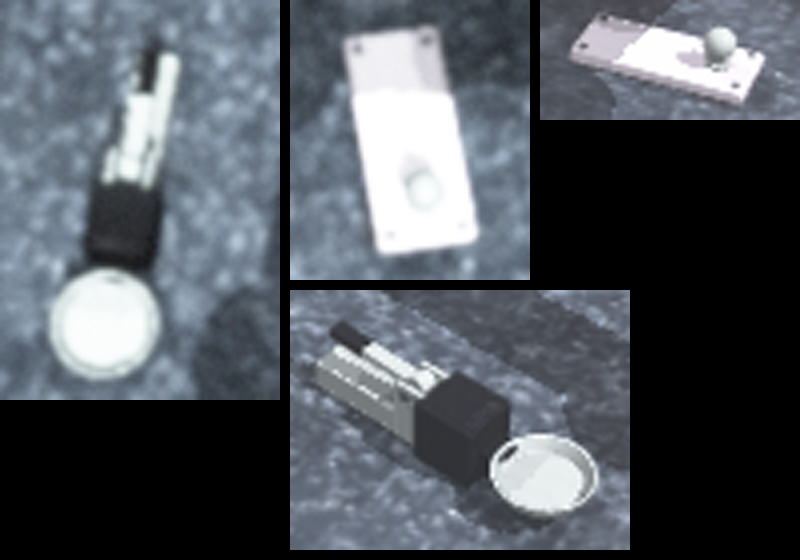

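```bash
python3 - <<'E'
from h import *
T=bot.read_camera("top");S=bot.read_camera("side")
print("cams",(-T["R"].T@T["t"]).round(3),(-S["R"].T@S["t"]).round(3))
f=lambda x,y,x0,y0:((x+.5)/4-.5+x0,(y+.5)/4-.5+y0)
ta=lambda x,y:f(x,y,220,195); tb=lambda x,y:f(x-290,y,340,190)
sc=lambda x,y:f(x-290,y-290,285,215); sd=lambda x,y:f(x-540,y,325,175)
P=lambda n,a:print(n,np.round(a,4))
# plate mask in the top view
im=T["frame"]; g=cv2.cvtColor(im,cv2.COLOR_BGR2HSV)
m=np.zeros(im.shape[:2],np.uint8);m[190:260,345:395]=((g[190:260,345:395,2]>150)&(g[190:260,345:395,1]<45))*255
m=cv2.morphologyEx(m,cv2.MORPH_OPEN,np.ones((3,3)))
c=max(cv2.findContours(m,0,2)[0],key=cv2.contourArea)
w=np.array([plane(T,p[0],.014)[:2] for p in c],np.float32)
r=cv2.minAreaRect(w);P("plate rect c",r[0]);print(r[1],r[2])
for n,p in zip("TL TR BR BL".split(),[(343,34),(437,28),(479,240),(380,253)]):P(n,plane(T,tb(*p),.014))
print("ball tri",tri(T,tb(423,190),S,sd(720,43)),"plane",plane(T,tb(423,190),.036),plane(S,sd(720,43),.036))
# rest
print("dish",tri(T,ta(105,324),S,sc(544,474)))
print("dish plane",plane(T,ta(105,324),.02),plane(S,sc(544,474),.02))
P("head back edge L,R",[plane(T,ta(95,183),.052),plane(T,ta(163,186),.052)])
P("side head top corners",[plane(S,sc(*p),.052) for p in [(455,373),(509,403),(472,432),(415,407)]])
P("lever tip",[plane(T,ta(150,45),.05),plane(S,sc(345,327),.05)])
print(tri(T,ta(150,45),S,sc(345,327)))
for n,uv,z in[("jar",(437,233),0),("mug",(198,205),0.04),("tin",(303,160),.058)]:P(n,plane(T,uv,z))
E
```

```text
cams [0.148 0.003 1.421] [0.122 0.843 0.741]
plate rect c [ 0.5494 -0.1702]
(0.16971179842948914, 0.07951242476701736) 6.462905406951904
TL [ 0.6315 -0.1252  0.014 ]
TR [ 0.6343 -0.1953  0.014 ]
BR [ 0.4727 -0.2147  0.014 ]
BL [ 0.4651 -0.1432  0.014 ]
ball tri (array([ 0.50455755, -0.17446633,  0.03436942]), np.float64(0.0017037258240426983)) plane [ 0.50499843 -0.17410695  0.036     ] [ 0.50276428 -0.1720251   0.036     ]
dish (array([0.40529503, 0.18674452, 0.02689772]), np.float64(0.0010633464686036769))
dish plane [0.40709875 0.1877711  0.02      ] [0.40747048 0.18040224 0.02      ]
head back edge L,R [[0.501  0.1924 0.052 ]
 [0.4976 0.1446 0.052 ]]
side head top corners [[0.4939 0.1542 0.052 ]
 [0.4465 0.1616 0.052 ]
 [0.4543 0.2002 0.052 ]
 [0.4998 0.1993 0.052 ]]
lever tip [[0.6028 0.155  0.05  ]
 [0.5896 0.1507 0.05  ]]
(array([0.59535663, 0.15268687, 0.05236683]), np.float64(0.013118124947939987))
jar [ 0.5218 -0.3673  0.    ]
mug [0.6133 0.3279 0.04  ]
tin [0.7394 0.02   0.058 ]
```

Estimates:
- Ball at (0.504, -0.175), dock x yaw about 186.5°.
- Rest origin at (0.478, 0.173), yaw about 168.9°.
- Lever grip at about (0.580, 0.153, 0.05).

The jaws need about a -25.7° turn. I'll move above the lever and look again there.

Emit:
drive_tool --deltas '[{"hand": 0.5, "offset": [20, 40, 2], "angular": [0, 0, -13]}, {"hand": 0.5, "offset": [20, 40, 2], "angular": [0, 0, -13]}, {"hand": 0.5, "offset": [20, 40, 2], "angular": [0, 0, -13]}, {"hand": 0.5, "offset": [20, 40, 2], "angular": [0, 0, -13]}, {"hand": 0.5, "offset": [20, 40, 2], "angular": [0, 0, -13]}, {"hand": 0.5, "offset": [20, 40, 2], "angular": [0, 0, -13]}, {"hand": 0.5, "offset": [41, 80.6, -7], "angular": [0, 0, -25.7]}, {"hand": 0.5, "offset": [41, 80.6, -7], "angular": [0, 0, -25.7]}]'

```text
time: 1.2
tool_pos: [0.3915, -0.2146, 0.2295]
tcp_rot: [3.125, -0.309, 0.003]
wrist_force: [0.6, 0.7, -0.2]
width: 0.501
```

Emit:
drive_tool --deltas '[{"hand": 0.5, "offset": [18.5, 36.3, -7], "angular": [0, 0, 0]}, {"hand": 0.5, "offset": [18.5, 36.3, -7], "angular": [0, 0, 0]}, {"hand": 0.5, "offset": [18.5, 36.3, -7], "angular": [0, 0, 0]}, {"hand": 0.5, "offset": [18.5, 36.3, -7], "angular": [0, 0, 0]}, {"hand": 0.5, "offset": [18.5, 36.3, -7], "angular": [0, 0, 0]}, {"hand": 0.5, "offset": [18.5, 36.3, -7], "angular": [0, 0, 0]}, {"hand": 0.5, "offset": [18.5, 36.3, -7], "angular": [0, 0, 0]}, {"hand": 0.5, "offset": [18.5, 36.3, -7], "angular": [0, 0, 0]}]'

```text
time: 2.2
tool_pos: [0.576, 0.1494, 0.1581]
tcp_rot: [3.127, -0.299, -0.002]
wrist_force: [0.1, 0.2, 0.0]
width: 0.501
```

```bash
python3 - <<'E'
from h import *
s=bot.read_state();print(s["tool_pos"],s["tcp_rot"],s["q"])
T=bot.read_camera("top");S=bot.read_camera("side")
a=cv2.resize(T["frame"][150:300,200:300],None,fx=4,fy=4,interpolation=2)[:600]
b=cv2.resize(S["frame"][160:290,270:370],None,fx=4,fy=4,interpolation=2)
o=np.zeros((600,800,3),np.uint8);o[:,:400]=a;o[:520,400:]=b;cv2.imwrite("pics/c2.png",o)
p=s["tool_pos"];print(proj(T,p),proj(S,p))
E
```

```text
[0.57595293 0.14941019 0.15806862] [ 3.12731208e+00 -2.98510511e-01 -2.17594616e-03] [2.11750848e-01 1.71161793e-01 1.85555804e+00 3.96537693e-04
 1.11621313e+00 1.97270166e+00]
[254.76393907 202.72501515] [302.14720325 195.20943923]
```

View pics/c2.png

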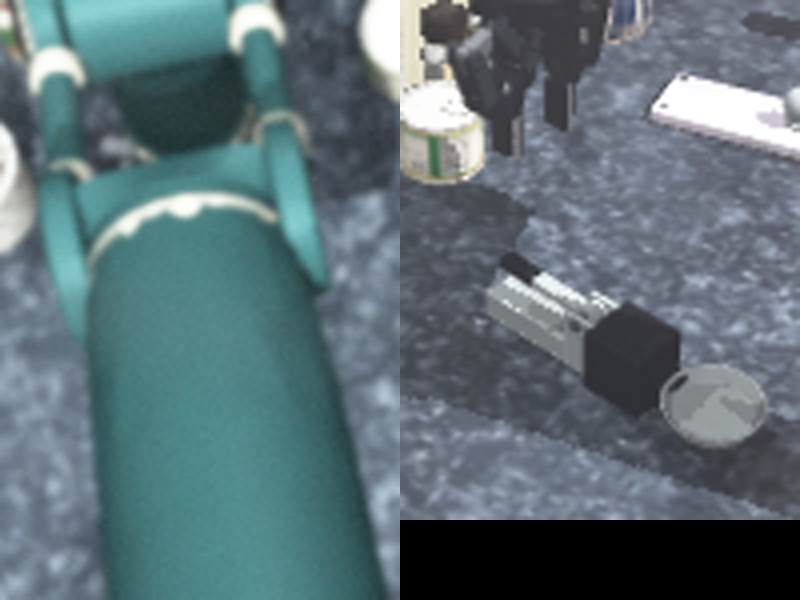

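The side view shows open fingers above the lever. The black grip at crop (520,265) matches the expected place. Next: lower around it and close.

Emit:
drive_tool --deltas '[{"hand": 0.5, "offset": [0.6, 0.3, -5], "angular": [0, 0, 0]}, {"hand": 0.5, "offset": [0.6, 0.3, -9], "angular": [0, 0, 0]}, {"hand": 0.5, "offset": [0.6, 0.3, -11], "angular": [0, 0, 0]}, {"hand": 0.5, "offset": [0.6, 0.3, -12.6], "angular": [0, 0, 0]}, {"hand": 0.5, "offset": [0.6, 0.3, -12.6], "angular": [0, 0, 0]}, {"hand": 0.1, "offset": [0.6, 0.3, -12.6], "angular": [0, 0, 0]}, {"hand": 0.1, "offset": [0.6, 0.3, -12.6], "angular": [0, 0, 0]}, {"hand": 0.1, "offset": [0.6, 0.3, -12.6], "angular": [0, 0, 0]}]' --force 25

```text
time: 3.3
tool_pos: [0.5837, 0.1508, 0.0352]
tcp_rot: [-3.125, 0.305, -0.006]
wrist_force: [1.0, 2.0, 5.1]
width: 0.173
```

```bash
python3 - <<'E'
from h import *
s=bot.read_state();print(s["tool_pos"],s["tcp_rot"],s["wrist_force"],s["torque"],s["width"])
S=bot.read_camera("side")
cv2.imwrite("pics/c3.png",cv2.resize(S["frame"][140:290,250:400],None,fx=4,fy=4,interpolation=2))
E
```

```text
[0.58365222 0.15084626 0.03522416] [-3.12489115  0.30469533 -0.00603778] [0.98673178 2.04833932 5.09162982] [ 0.38285932 -0.13202889 -0.30471597] 0.17266605227078585
```

View pics/c3.png

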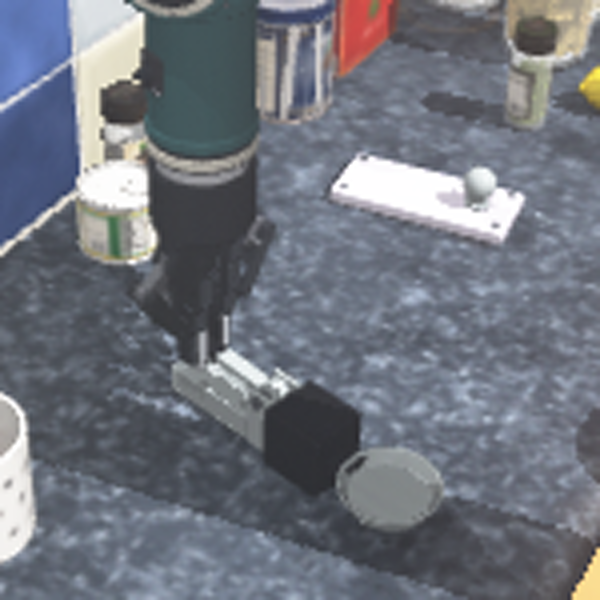

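Opening 14.7 mm, so the lever is gripped, and the view confirms it. Now swing it up about the pivot, turning the tool along.

Emit:
drive_tool --deltas '[{"hand": 0.1, "offset": [0.07, -0.01, 0.9], "angular": [-1.08, -5.49, 0]}, {"hand": 0.1, "offset": [0.07, -0.01, 1.65], "angular": [-2.16, -10.98, 0]}, {"hand": 0.1, "offset": [0.0, 0.0, 2.4], "angular": [-3.24, -16.5, 0]}, {"hand": 0.1, "offset": [-0.14, 0.03, 3.1], "angular": [-4.3, -22.0, 0]}, {"hand": 0.1, "offset": [-0.14, 0.03, 3.1], "angular": [-4.3, -22.0, 0]}]'

```text
time: 3.98
tool_pos: [0.5795, 0.151, 0.0646]
tcp_rot: [3.032, -0.292, 0.601]
wrist_force: [1.3, 2.6, -2.0]
width: 0.17
```

Emit:
drive_tool --deltas '[{"hand": 0.1, "offset": [-0.2, 0.04, 0.7], "angular": [-1.08, -5.49, 0]}, {"hand": 0.1, "offset": [-0.48, 0.09, 1.4], "angular": [-2.16, -10.98, 0]}, {"hand": 0.1, "offset": [-0.82, 0.16, 2.0], "angular": [-3.24, -16.5, 0]}, {"hand": 0.1, "offset": [-1.21, 0.24, 2.63], "angular": [-4.3, -22.0, 0]}, {"hand": 0.1, "offset": [-1.21, 0.24, 2.63], "angular": [-4.3, -22.0, 0]}]'

```text
time: 4.6
tool_pos: [0.5704, 0.1002, 0.1369]
tcp_rot: [2.954, -0.203, 1.048]
wrist_force: [-1.0, -0.3, -6.7]
width: 0.168
```

```bash
python3 - <<'E'
from h import *
s=bot.read_state();print(s["tool_pos"],s["tcp_rot"],s["wrist_force"],s["torque"],s["width"],s["q"])
S=bot.read_camera("side")
cv2.imwrite("pics/c4.png",cv2.resize(S["frame"][140:290,250:400],None,fx=4,fy=4,interpolation=2))
E
```

```text
[0.5703593  0.10016486 0.13693957] [ 2.95399239 -0.2028089   1.04764924] [-0.95819662 -0.28410873 -6.72413731] [0.00681833 0.71487529 0.04636252] 0.16828083683837672 [ 0.24936976 -0.14582913  2.38301301 -0.68393821  0.31753507  2.54856498]
```

View pics/c4.png

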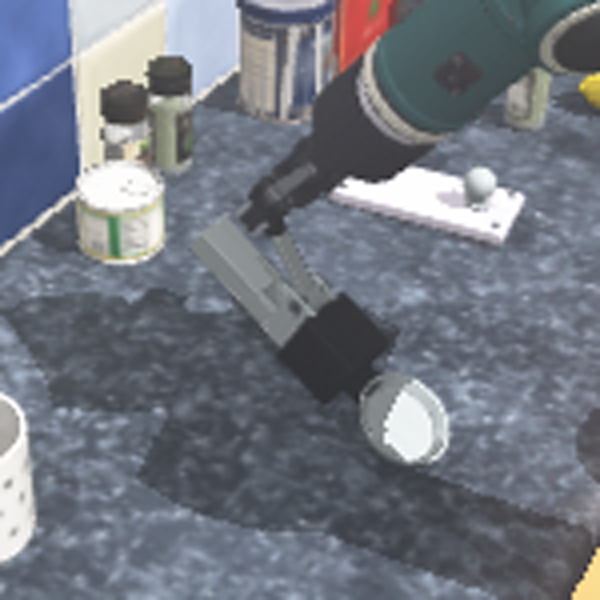

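The last part went wrong. Joint 6 ran into its limit (2.549 of 2.55), the arm left the arc, and the rest now hangs tilted from its partly raised lever, bar up at (225,250) and head at (335,345). I'll go back to the mid-arc pose and set it down.

```bash
python3 - <<'E'
from h import *
from scipy.spatial.transform import Rotation as Ro
s=bot.read_state()
N=Ro.from_rotvec(s["tcp_rot"]);K=Ro.from_rotvec([3.032,-.292,.601]);I=Ro.from_rotvec([-3.125,.305,-.006])
print("now axes\n",N.as_matrix().round(3),"\nk4\n",K.as_matrix().round(3),"\nini\n",I.as_matrix().round(3))
print("now->k4 deg",np.degrees((K*N.inv()).as_rotvec()).round(2),"cm",(np.array([.5795,.151,.0646])-s["tool_pos"])*100)
print("ini->k4",np.degrees((K*I.inv()).as_rotvec()).round(1),"ini->now",np.degrees((N*I.inv()).as_rotvec()).round(1))
E
```

```text
now axes
 [[ 0.769 -0.121  0.628]
 [-0.122 -0.992 -0.043]
 [ 0.628 -0.043 -0.777]] 
k4
 [[ 0.907 -0.191  0.374]
 [-0.176 -0.982 -0.072]
 [ 0.381 -0.    -0.924]] 
ini
 [[ 0.981 -0.193  0.004]
 [-0.193 -0.981  0.001]
 [ 0.004 -0.002 -1.   ]]
now->k4 deg [ 0.17 16.69 -3.63] cm [ 0.8353783   5.01533681 -7.26922977]
ini->k4 [ -4.4 -21.8   0.1] ini->now [ -3.9 -38.6   3.1]
```

Emit:
drive_tool --deltas '[{"hand": 0.1, "offset": [0.1, 0.8, -0.8], "angular": [0, 2.8, -0.6]}, {"hand": 0.1, "offset": [0.3, 1.7, -1.8], "angular": [0, 5.6, -1.2]}, {"hand": 0.1, "offset": [0.4, 2.5, -3.0], "angular": [0.1, 8.4, -1.8]}, {"hand": 0.1, "offset": [0.6, 3.4, -4.2], "angular": [0.1, 11.1, -2.4]}, {"hand": 0.1, "offset": [0.7, 4.2, -5.4], "angular": [0.2, 14, -3]}, {"hand": 0.1, "offset": [0.8, 5.0, -6.4], "angular": [0.2, 16.7, -3.6]}, {"hand": 0.1, "offset": [0.8, 5.0, -6.4], "angular": [0.2, 16.7, -3.6]}]'

```text
time: 5.52
tool_pos: [0.5845, 0.154, 0.0765]
tcp_rot: [3.035, -0.287, 0.613]
wrist_force: [4.0, -3.3, 3.0]
width: 0.169
```

```bash
python3 - <<'E'
from h import *
s=bot.read_state();print(s["tool_pos"],s["tcp_rot"],s["wrist_force"],s["torque"],s["width"],s["q"])
S=bot.read_camera("side")
cv2.imwrite("pics/c5.png",cv2.resize(S["frame"][140:290,250:400],None,fx=4,fy=4,interpolation=2))
E
```

```text
[0.58452225 0.15398045 0.07650246] [ 3.03498131 -0.28719984  0.61282443] [ 4.04992318 -3.30474846  3.03297639] [-0.56170315 -0.44256202  0.15096402] 0.16880557512293795 [ 0.3230449   0.10033285  2.16671434 -0.36233404  0.55024431  2.36165191]
```

View pics/c5.png

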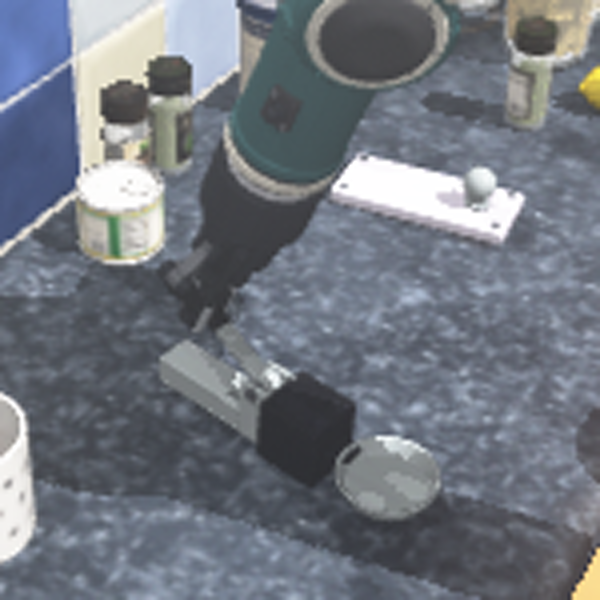

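The rest is nearly flat again: dish at (388,478), bar end at (185,370), lever raised about 20°. I'll set it down, let go, and regrasp with the wrist half-turned so joint 6 has range.

Emit:
drive_tool --deltas '[{"hand": 0.1, "offset": [0, 0, -0.5], "angular": [0, 0, 0]}, {"hand": 0.1, "offset": [0, 0, -1.0], "angular": [0, 0, 0]}, {"hand": 0.5, "offset": [0, 0, -1.0], "angular": [0, 0, 0]}, {"hand": 0.5, "offset": [0, 0, -1.0], "angular": [0, 0, 0]}, {"hand": 0.5, "offset": [-1.5, 0.3, 2.7], "angular": [0, 0, 0]}, {"hand": 0.5, "offset": [-3, 0.6, 6.4], "angular": [0, 0, 0]}, {"hand": 0.5, "offset": [-3, 0.6, 8], "angular": [2.2, 10.7, 0]}, {"hand": 0.5, "offset": [-3, 0.6, 9], "angular": [4.5, 22, 0]}]'

```text
time: 6.58
tool_pos: [0.5499, 0.1603, 0.1673]
tcp_rot: [-3.117, 0.297, -0.028]
wrist_force: [0.3, -0.4, -0.9]
width: 0.499
```

Emit:
drive_tool --deltas '[{"hand": 0.5, "offset": [0, -1, 0], "angular": [0, 0, 10]}, {"hand": 0.5, "offset": [0, -3, 0], "angular": [0, 0, 20]}, {"hand": 0.5, "offset": [0, -6, 0], "angular": [0, 0, 30]}, {"hand": 0.5, "offset": [0, -9, 0], "angular": [0, 0, 40]}, {"hand": 0.5, "offset": [0, -12, 0], "angular": [0, 0, 50]}, {"hand": 0.5, "offset": [0, -15, 0], "angular": [0, 0, 60]}, {"hand": 0.5, "offset": [0, -18, 0], "angular": [0, 0, 70]}, {"hand": 0.5, "offset": [0, -20, 0], "angular": [0, 0, 80]}]'

```text
time: 7.58
tool_pos: [0.5501, -0.042, 0.1644]
tcp_rot: [-2.568, -1.774, -0.017]
wrist_force: [0.3, 0.2, 0.3]
width: 0.502
```

Emit:
drive_tool --deltas '[{"hand": 0.5, "offset": [0, 0, 0], "angular": [0, 0, 10]}, {"hand": 0.5, "offset": [0, 0, 0], "angular": [0, 0, 20]}, {"hand": 0.5, "offset": [0, 0, 0], "angular": [0, 0, 30]}, {"hand": 0.5, "offset": [0, 0, 0], "angular": [0, 0, 40]}, {"hand": 0.5, "offset": [0, 0, 0], "angular": [0, 0, 50]}, {"hand": 0.5, "offset": [0, 0, 0], "angular": [0, 0, 60]}, {"hand": 0.5, "offset": [0, 0, 0], "angular": [0, 0, 70]}, {"hand": 0.5, "offset": [0, 0, 0], "angular": [0, 0, 80]}]'

```text
time: 8.57
tool_pos: [0.5501, -0.0407, 0.1644]
tcp_rot: [-0.825, -3.007, 0.004]
wrist_force: [-0.3, 0.6, -0.0]
width: 0.499
```

```bash
python3 - <<'E'
from h import *
s=bot.read_state();print(s["time"],s["tool_pos"],s["tcp_rot"],s["wrist_force"],s["q"])
T=bot.read_camera("top");S=bot.read_camera("side")
a=cv2.resize(T["frame"][195:295,210:310],None,fx=4,fy=4,interpolation=2)
b=cv2.resize(S["frame"][210:290,280:380],None,fx=4,fy=4,interpolation=2)
o=np.zeros((400,800,3),np.uint8);o[:,:400]=a;o[:320,400:]=b;cv2.imwrite("pics/c6.png",o)
cv2.imwrite("pics/t6.png",T["frame"]);cv2.imwrite("pics/s6.png",S["frame"])
E
```

```text
8.575 [ 0.55013216 -0.04065669  0.16437268] [-0.82458152 -3.00657413  0.00445811] [-0.32531384  0.64127288 -0.02694823] [-1.19375467e-01  9.99289792e-02  1.92428018e+00  7.87807204e-04
  1.14153346e+00 -1.15515304e+00]
```

View pics/c6.png

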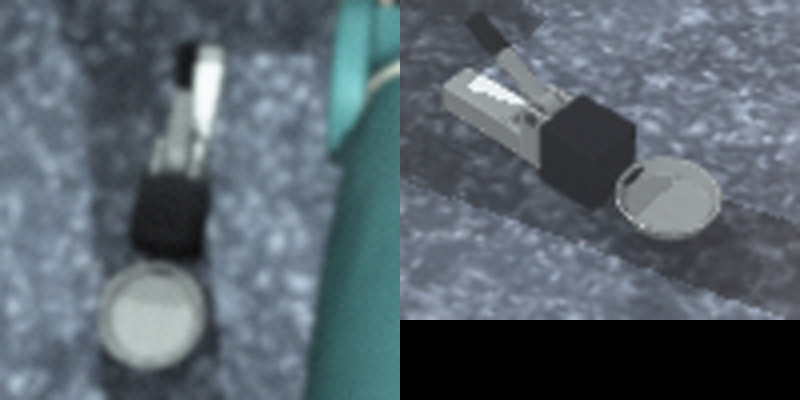

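The rest stands flat, with the lever partly up (side grip at (488,33), top grip at (185,65)). Dish centre at (153,315) top and (668,200) side. Computing.

```bash
python3 - <<'E'
from h import *
T=bot.read_camera("top");S=bot.read_camera("side")
t=lambda x,y:((x+.5)/4-.5+210,(y+.5)/4-.5+195); s=lambda x,y:((x-400+.5)/4-.5+280,(y+.5)/4-.5+210)
D=tri(T,t(153,315),S,s(668,200));print("dish",D)
e=[plane(T,t(143,172),.052),plane(T,t(210,178),.052)];print("edge",e)
print("side head top",[plane(S,s(*p),.052).round(4) for p in[(585,96),(636,124),(597,152),(540,123)]])
print("bar end top R corner",plane(T,t(222,47),.024), "L back",plane(T,t(197,45),.024))
G=tri(T,t(185,65),S,s(488,33));print("grip",G)
b=(e[0]+e[1])/2; d=(b-D[0])[:2];print("yaw -x:",np.degrees(np.arctan2(d[1],d[0])),np.linalg.norm(d))
u=d/np.linalg.norm(d);o=D[0][:2]+u*.076;o2=b[:2]-u*.022;print("origin",o,o2)
g=G[0];r=(g[:2]-(o+o2)/2)@u;print("grip local -x",r,"z",g[2],"angle",np.degrees(np.arctan2(g[2]-.046,r-.034)),"r",np.hypot(g[2]-.046,r-.034))
E
```

```text
dish (array([0.41219931, 0.18176432, 0.02282189]), np.float64(0.0011756786643692893))
edge [array([0.50881558, 0.1868887 , 0.052     ]), array([0.50323307, 0.13968652, 0.052     ])]
side head top [array([0.4976, 0.1476, 0.052 ]), array([0.4526, 0.1545, 0.052 ]), array([0.462 , 0.1935, 0.052 ]), array([0.5102, 0.1889, 0.052 ])]
bar end top R corner [0.60922427 0.13440976 0.024     ] L back [0.61125239 0.15276758 0.024     ]
grip (array([0.57652297, 0.15451666, 0.08143009]), np.float64(0.0022924964551311))
yaw -x: -11.140551557350195 0.09562699263952418
origin [0.48676718 0.16707987] [0.48443889 0.16753837]
grip local -x 0.09167837564210335 z 0.0814300928520551 angle 31.561156013692738 r 0.06769111090990328
```

Emit:
drive_tool --deltas '[{"hand": 0.5, "offset": [-0.1, 5, 1.1], "angular": [0, 0, 5]}, {"hand": 0.5, "offset": [-0.3, 10, 1.1], "angular": [0, 0, 10]}, {"hand": 0.5, "offset": [-0.5, 15, 1.1], "angular": [0, 0, 15]}, {"hand": 0.5, "offset": [-0.65, 19.8, 1.1], "angular": [0, 0, 19.6]}, {"hand": 0.5, "offset": [-0.65, 19.8, 1.1], "angular": [0, 0, 19.6]}]'

```text
time: 9.4
tool_pos: [0.5438, 0.1599, 0.1761]
tcp_rot: [-0.307, -3.105, 0.009]
wrist_force: [0.2, 0.2, -0.6]
width: 0.494
```

Emit:
drive_tool --deltas '[{"hand": 0.5, "offset": [0, 0, -1], "angular": [-1.5, -7.6, 0]}, {"hand": 0.5, "offset": [0, 0, -2], "angular": [-3, -15.2, 0]}, {"hand": 0.5, "offset": [0, 0, -3], "angular": [-4.5, -22.8, 0]}, {"hand": 0.5, "offset": [0, 0, -3.6], "angular": [-6, -30.4, 0]}, {"hand": 0.5, "offset": [0, 0, -3.6], "angular": [-6, -30.4, 0]}]'

```text
time: 10.02
tool_pos: [0.5403, 0.1552, 0.1368]
tcp_rot: [0.263, 2.616, -0.083]
wrist_force: [-0.8, -0.2, 0.3]
width: 0.5
```

```bash
python3 - <<'E'
from h import *
from scipy.spatial.transform import Rotation as Ro
s=bot.read_state();R=Ro.from_rotvec(s["tcp_rot"]).as_matrix()
print(s["tool_pos"],s["q"],s["wrist_force"],"\n",R.round(3),"to go cm",((np.array([.584,.1496,.0705])-s["tool_pos"])*100).round(2))
E
```

```text
[0.54030644 0.15515547 0.13679621] [ 0.41681618 -0.09050584  2.26426157 -0.53612411  0.61018229 -0.56504382] [-0.78915027 -0.2375532   0.25349154] 
 [[-0.854  0.202  0.48 ]
 [ 0.171  0.979 -0.107]
 [-0.492 -0.01  -0.871]] to go cm [ 4.37 -0.56 -6.63]
```

Emit:
drive_tool --deltas '[{"hand": 0.5, "offset": [1.5, -0.2, -2.4], "angular": [0, 0, 0]}, {"hand": 0.5, "offset": [3, -0.4, -4.8], "angular": [0, 0, 0]}, {"hand": 0.5, "offset": [4.2, -0.6, -6.7], "angular": [0, 0, 0]}, {"hand": 0.5, "offset": [4.2, -0.6, -6.7], "angular": [0, 0, 0]}, {"hand": 0.1, "offset": [4.2, -0.6, -6.7], "angular": [0, 0, 0]}, {"hand": 0.1, "offset": [4.2, -0.6, -6.7], "angular": [0, 0, 0]}, {"hand": 0.1, "offset": [4.2, -0.6, -6.7], "angular": [0, 0, 0]}]'

```text
time: 10.9
tool_pos: [0.5875, 0.1513, 0.075]
tcp_rot: [0.263, 2.608, -0.077]
wrist_force: [3.1, -0.7, 0.1]
width: 0.17
```

Emit:
drive_tool --deltas '[{"hand": 0.1, "offset": [-0.21, 0.04, 0.44], "angular": [-0.72, -3.7, 0]}, {"hand": 0.1, "offset": [-0.43, 0.08, 0.88], "angular": [-1.45, -7.4, 0]}, {"hand": 0.1, "offset": [-0.7, 0.14, 1.3], "angular": [-2.2, -11, 0]}, {"hand": 0.1, "offset": [-0.97, 0.19, 1.69], "angular": [-2.9, -14.7, 0]}, {"hand": 0.1, "offset": [-0.97, 0.19, 1.69], "angular": [-2.9, -14.7, 0]}]'

```text
time: 11.52
tool_pos: [0.5737, 0.155, 0.1007]
tcp_rot: [0.242, 2.373, -0.107]
wrist_force: [-1.2, -0.2, -4.9]
width: 0.164
```

```bash
python3 - <<'E'
from h import *
s=bot.read_state();print(s["tool_pos"],s["tcp_rot"],s["wrist_force"],s["torque"],s["width"],s["q"])
E
```

```text
[0.5736565  0.15498898 0.10074392] [ 0.24234651  2.37301079 -0.10727178] [-1.21683631 -0.23343046 -4.94647954] [0.19141538 0.78668098 0.01413673] 0.16441216933428304 [ 0.48215151  0.01352316  2.36641812 -1.30791086  0.47507769  0.24071077]
```

The lever is raised, but joint 4 is close to its limit and the rest is slightly lifted. I'll ease down, release, and untilt while backing off.

Emit:
drive_tool --deltas '[{"hand": 0.1, "offset": [0, 0, -0.5], "angular": [0, 0, 0]}, {"hand": 0.1, "offset": [0.1, 0, -0.9], "angular": [0, 1.5, 0]}, {"hand": 0.5, "offset": [0.1, 0, -0.9], "angular": [0, 1.5, 0]}, {"hand": 0.5, "offset": [0.1, 0, -0.9], "angular": [0, 1.5, 0]}, {"hand": 0.5, "offset": [-2.5, 0.5, 2], "angular": [0, 1.5, 0]}, {"hand": 0.5, "offset": [-4.5, 0.9, 5], "angular": [1.5, 10, 0]}, {"hand": 0.5, "offset": [-4.5, -3, 8], "angular": [3, 20, 0]}, {"hand": 0.5, "offset": [-4.5, -8, 9], "angular": [4.5, 30, 0]}]'

```text
time: 12.52
tool_pos: [0.535, 0.0983, 0.1749]
tcp_rot: [0.294, 2.664, -0.159]
wrist_force: [1.3, -0.3, -0.4]
width: 0.495
```

Emit:
drive_tool --deltas '[{"hand": 1.0, "offset": [0, -4, 0], "angular": [1, 7, 0]}, {"hand": 1.0, "offset": [0, -8, 0], "angular": [2, 14, 0]}, {"hand": 1.0, "offset": [0, -12, 0], "angular": [2, 14, 0]}, {"hand": 1.0, "offset": [0, -12, 0], "angular": [2, 14, 0]}]'

```text
time: 13.02
tool_pos: [0.5352, -0.0251, 0.1736]
tcp_rot: [0.314, 2.908, -0.162]
wrist_force: [-0.2, 0.4, -0.4]
width: 0.997
```

```bash
python3 - <<'E'
from h import *
from scipy.spatial.transform import Rotation as Ro
s=bot.read_state();print(s["time"],s["tool_pos"],s["q"],"\n",Ro.from_rotvec(s["tcp_rot"]).as_matrix().round(3))
T=bot.read_camera("top");S=bot.read_camera("side")
a=cv2.resize(T["frame"][195:295,210:310],None,fx=4,fy=4,interpolation=2)
b=cv2.resize(S["frame"][205:285,280:380],None,fx=4,fy=4,interpolation=2)
o=np.zeros((400,800,3),np.uint8);o[:,:400]=a;o[:320,400:]=b;cv2.imwrite("pics/c7.png",o)
E
```

```text
13.025 [ 0.53518971 -0.02510096  0.17364903] [-0.0094733  -0.08055731  2.10749808 -0.16315525  0.91988675 -1.27912563] 
 [[-0.955  0.222  0.197]
 [ 0.199  0.971 -0.131]
 [-0.22  -0.086 -0.972]]
```

View pics/c7.png

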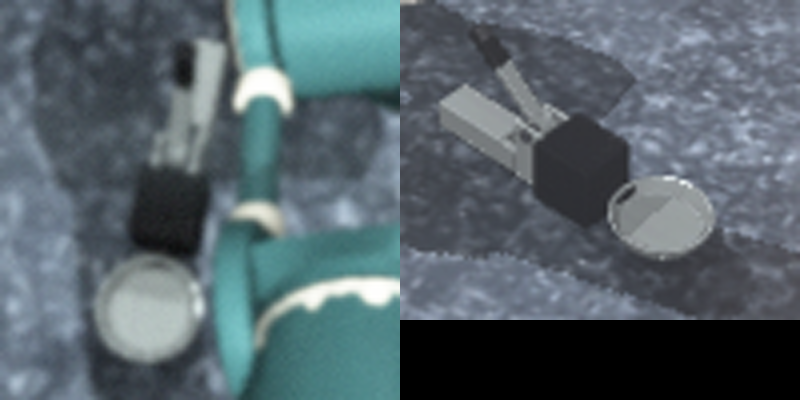

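Lever higher now: grip at top (184,64) and side (488,43), dish at top (150,308). Measuring angle and pose.

```bash
python3 - <<'E'
from h import *
from scipy.spatial.transform import Rotation as Ro
T=bot.read_camera("top");S=bot.read_camera("side")
t=lambda x,y:((x+.5)/4-.5+210,(y+.5)/4-.5+195); s=lambda x,y:((x-400+.5)/4-.5+280,(y+.5)/4-.5+205)
D=tri(T,t(150,308),S,s(662,217));e=[plane(T,t(140,168),.052),plane(T,t(210,172),.052)]
G=tri(T,t(184,64),S,s(488,43));print("dish",D,"edge",e,"grip",G)
print("side head top",[plane(S,s(*p),.052).round(4) for p in[(578,112),(630,143),(589,170),(533,142)]])
b=(e[0]+e[1])/2; d=(b-D[0])[:2];print("yaw",np.degrees(np.arctan2(d[1],d[0])),np.linalg.norm(d))
u=d/np.linalg.norm(d);o=D[0][:2]+u*.076;o2=b[:2]-u*.022;print("origin",o,o2)
g=G[0];r=(g[:2]-(o+o2)/2)@u;print("r",np.hypot(g[2]-.046,r-.034),"angle",np.degrees(np.arctan2(g[2]-.046,r-.034)))
st=bot.read_state();N=Ro.from_rotvec(st["tcp_rot"])
for yaw in (168.9,169.5):
  a=np.radians(yaw);W=Ro.from_matrix(np.array([[np.cos(a),np.sin(a),0],[np.sin(a),-np.cos(a),0],[0,0,-1]]))
  print(yaw,np.degrees((W*N.inv()).as_rotvec()).round(2))
E
```

```text
dish (array([0.41640781, 0.1835687 , 0.02520245]), np.float64(0.0018616582769202855)) edge [array([0.51177614, 0.18905547, 0.052     ]), array([0.5075821 , 0.13971866, 0.052     ])] grip (array([0.57533838, 0.15450295, 0.09059254]), np.float64(0.0003014256682298009))
side head top [array([0.504 , 0.1465, 0.052 ]), array([0.4567, 0.1558, 0.052 ]), array([0.4676, 0.1946, 0.052 ]), array([0.5149, 0.1906, 0.052 ])]
yaw -11.621092802229787 0.09522328230541291
origin [0.4908499  0.16825937] [0.4881301  0.16881871]
r 0.06919969749551477 angle 40.120984205564355
168.9 [ 7.39 11.49  0.91]
169.5 [ 7.33 11.53  1.51]
```

The lever reads about 0.70 rad, short of fully raised. I'll give it a last nudge with a vertical grip, which keeps the joints inside their ranges.

Emit:
drive_tool --deltas '[{"hand": 0.5, "offset": [1, 5, 0], "angular": [3.5, 5.7, 0.6]}, {"hand": 0.5, "offset": [2, 10, 0], "angular": [7.4, 11.5, 1.2]}, {"hand": 0.5, "offset": [3, 15, 0], "angular": [7.4, 11.5, 1.2]}, {"hand": 0.5, "offset": [4, 17.8, 0], "angular": [7.4, 11.5, 1.2]}, {"hand": 0.5, "offset": [4, 17.8, 0], "angular": [7.4, 11.5, 1.2]}, {"hand": 0.5, "offset": [4, 17.8, -5], "angular": [7.4, 11.5, 1.2]}, {"hand": 0.5, "offset": [4, 17.8, -9.7], "angular": [7.4, 11.5, 1.2]}, {"hand": 0.5, "offset": [4, 17.8, -9.7], "angular": [7.4, 11.5, 1.2]}]'

```text
time: 14.22
tool_pos: [0.5703, 0.1543, 0.0723]
tcp_rot: [-0.295, -3.118, 0.005]
wrist_force: [-0.2, -0.1, -0.3]
width: 0.497
```

Emit:
drive_tool --deltas '[{"hand": 0.1, "offset": [0, 0, 0], "angular": [0, 0, 0]}, {"hand": 0.1, "offset": [0, 0, 0], "angular": [0, 0, 0]}, {"hand": 0.1, "offset": [0, 0, 0], "angular": [0, 0, 0]}]' --force 25

```text
time: 14.6
tool_pos: [0.5772, 0.1555, 0.0795]
tcp_rot: [0.297, 3.123, 0.002]
wrist_force: [-0.8, -1.0, 5.4]
width: 0.171
```

Emit:
drive_tool --deltas '[{"hand": 0.1, "offset": [-0.1, 0.03, 0.4], "angular": [0, 0, 0]}, {"hand": 0.1, "offset": [-0.3, 0.06, 0.6], "angular": [0, 0, 0]}, {"hand": 0.1, "offset": [-0.5, 0.1, 0.8], "angular": [0, 0, 0]}, {"hand": 0.1, "offset": [-0.6, 0.12, 0.95], "angular": [0, 0, 0]}]'

```text
time: 15.1
tool_pos: [0.5693, 0.1568, 0.0864]
tcp_rot: [0.297, 3.127, 0.001]
wrist_force: [1.9, 0.2, -2.9]
width: 0.166
```

Emit:
drive_tool --deltas '[{"hand": 0.1, "offset": [-0.2, 0.04, 0.15], "angular": [0, 0, 0]}, {"hand": 0.1, "offset": [-0.3, 0.06, 0.25], "angular": [0, 0, 0]}]'

```text
time: 15.35
tool_pos: [0.5663, 0.1574, 0.0889]
tcp_rot: [0.297, 3.127, 0.001]
wrist_force: [3.9, -0.5, -2.4]
width: 0.168
```

Emit:
drive_tool --deltas '[{"hand": 0.1, "offset": [0, 0, -0.1], "angular": [0, 0, 0]}, {"hand": 0.5, "offset": [0, 0, -0.1], "angular": [0, 0, 0]}, {"hand": 0.5, "offset": [0, 0, -0.1], "angular": [0, 0, 0]}, {"hand": 1.0, "offset": [0, 0, 5], "angular": [0, 0, 0]}, {"hand": 1.0, "offset": [-3, -3, 9.5], "angular": [0, 0, 0]}, {"hand": 1.0, "offset": [-3, -9, 9.5], "angular": [0, 0, 0]}, {"hand": 1.0, "offset": [-3, -15, 9.5], "angular": [0, 0, 0]}, {"hand": 1.0, "offset": [-3, -18, 9.5], "angular": [0, 0, 0]}]'

```text
time: 16.35
tool_pos: [0.5355, -0.025, 0.184]
tcp_rot: [-0.3, -3.127, -0.0]
wrist_force: [0.7, -0.4, 1.3]
width: 1.001
```

```bash
python3 - <<'E'
from h import *
s=bot.read_state();print(s["time"],s["tool_pos"],s["tcp_rot"],s["wrist_force"])
T=bot.read_camera("top");S=bot.read_camera("side")
a=cv2.resize(T["frame"][195:295,210:310],None,fx=4,fy=4,interpolation=2)
b=cv2.resize(S["frame"][205:285,280:380],None,fx=4,fy=4,interpolation=2)
o=np.zeros((400,800,3),np.uint8);o[:,:400]=a;o[:320,400:]=b;cv2.imwrite("pics/c8.png",o)
E
```

```text
16.35 [ 0.53546009 -0.02498066  0.18398583] [-3.00249168e-01 -3.12710510e+00 -2.58135662e-04] [ 0.67173739 -0.3583756   1.27338442]
```

View pics/c8.png

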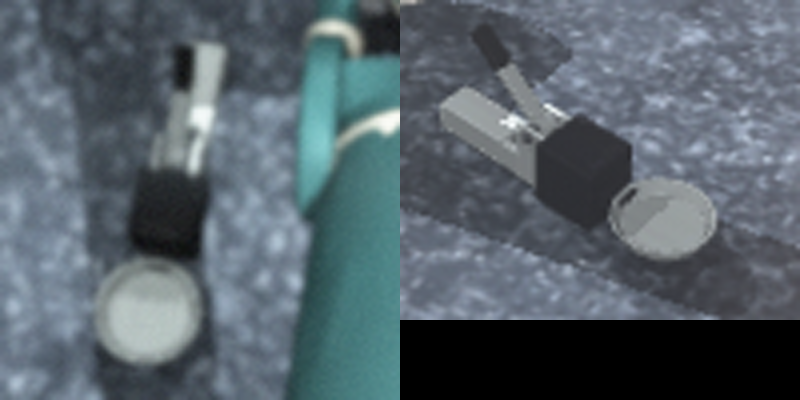

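The lever looks unchanged relative to the rest (grip at side (490,45), top (184,67)), which suggests it is at its stop. I'll check by projecting the lever at several angles.

```bash
python3 - <<'E'
from h import *
T=bot.read_camera("top");S=bot.read_camera("side")
ti=lambda p:((p[0]-210+.5)*4-.5,(p[1]-195+.5)*4-.5); si=lambda p:((p[0]-280+.5)*4-.5+400,(p[1]-205+.5)*4-.5)
t=lambda x,y:((x+.5)/4-.5+210,(y+.5)/4-.5+195); s=lambda x,y:((x-400+.5)/4-.5+280,(y+.5)/4-.5+205)
D=tri(T,t(149,311),S,s(663,218))[0];e=[plane(T,t(140,169),.052),plane(T,t(209,173),.052)]
b=(e[0]+e[1])/2;d=(b-D)[:2];u=d/np.linalg.norm(d);o=(D[:2]+u*.076+b[:2]-u*.022)/2;y=np.array([u[1],-u[0]])
print("origin",o,"yaw",np.degrees(np.arctan2(u[1],u[0])),"grip",tri(T,t(184,67),S,s(490,45)))
def X(a,z,l=0): return [*(o+u*a+y*l),z]
for n,p in[("bar end top +-y",[X(.126,.024,.015),X(.126,.024,-.015)]),("head top corners",[X(.022,.052,.024),X(.022,.052,-.024),X(-.03,.052,.024),X(-.03,.052,-.024)])]+[(a,[X(.034+r*np.cos(np.radians(a)),.046+r*np.sin(np.radians(a))) for r in(.085,.07,.05)]) for a in(36,40,43,46)]:
  print(n,"top",[np.round(ti(proj(T,q))).tolist() for q in p],"side",[np.round(si(proj(S,q))).tolist() for q in p])
E
```

```text
origin [0.48829188 0.16902566] yaw -11.741293407346957 grip (array([0.57352017, 0.15460974, 0.08957214]), np.float64(0.000203694353122185))
bar end top +-y top [[230.0, 48.0], [190.0, 41.0]] side [[470.0, 79.0], [442.0, 98.0]]
head top corners top [[208.0, 176.0], [142.0, 164.0], [192.0, 247.0], [125.0, 235.0]] side [[581.0, 107.0], [535.0, 140.0], [636.0, 141.0], [591.0, 175.0]]
36 top [[193.0, 43.0], [190.0, 63.0], [187.0, 90.0]] side [[477.0, 26.0], [489.0, 43.0], [505.0, 65.0]]
40 top [[191.0, 46.0], [189.0, 66.0], [186.0, 92.0]] side [[480.0, 23.0], [492.0, 41.0], [507.0, 64.0]]
43 top [[189.0, 48.0], [188.0, 68.0], [185.0, 93.0]] side [[483.0, 21.0], [494.0, 39.0], [509.0, 63.0]]
46 top [[188.0, 51.0], [186.0, 70.0], [184.0, 95.0]] side [[486.0, 20.0], [497.0, 38.0], [511.0, 62.0]]
```

Emit:
drive_tool --deltas '[{"hand": 0, "offset": [4, 5, 0], "angular": [0, 0, 0]}, {"hand": 0, "offset": [7.5, 10, 0], "angular": [0, 0, 0]}, {"hand": 0, "offset": [8.5, 15, 0], "angular": [0, 0, 0]}, {"hand": 0, "offset": [8.5, 16.8, 0], "angular": [0, 0, 0]}, {"hand": 0, "offset": [8.5, 16.8, -5], "angular": [0, 0, 0]}, {"hand": 0, "offset": [8.5, 16.8, -10.6], "angular": [0, 0, 0]}, {"hand": 0, "offset": [8.5, 16.8, -10.6], "angular": [0, 0, 0]}]'

```text
time: 17.42
tool_pos: [0.6153, 0.145, 0.072]
tcp_rot: [-0.294, -3.116, 0.005]
wrist_force: [-0.1, -0.5, -1.2]
width: -0.003
```

Emit:
drive_tool --deltas '[{"hand": 0, "offset": [-0.4, 0.08, 0], "angular": [0, 0, 0]}, {"hand": 0, "offset": [-0.8, 0.16, 0], "angular": [0, 0, 0]}, {"hand": 0, "offset": [-1.2, 0.24, 0], "angular": [0, 0, 0]}]'

```text
time: 17.8
tool_pos: [0.6107, 0.148, 0.0805]
tcp_rot: [0.297, 3.123, 0.003]
wrist_force: [0.1, -0.9, -0.2]
width: 0.003
```

Emit:
drive_tool --deltas '[{"hand": 0, "offset": [-0.3, 0.06, 0], "angular": [0, 0, 0]}, {"hand": 0, "offset": [-0.6, 0.12, 0], "angular": [0, 0, 0]}]'

```text
time: 18.05
tool_pos: [0.6033, 0.1489, 0.0784]
tcp_rot: [0.297, 3.126, 0.001]
wrist_force: [0.3, -0.1, 0.0]
width: -0.001
```

Emit:
drive_tool --deltas '[{"hand": 0, "offset": [-0.3, 0.06, 0], "angular": [0, 0, 0]}, {"hand": 0, "offset": [-0.6, 0.12, 0], "angular": [0, 0, 0]}]'

```text
time: 18.3
tool_pos: [0.5992, 0.15, 0.0788]
tcp_rot: [0.297, 3.123, 0.001]
wrist_force: [6.4, -1.6, 2.6]
width: 0.003
```

Emit:
drive_tool --deltas '[{"hand": 0, "offset": [-0.3, 0.06, 0.2], "angular": [0, 0, 0]}, {"hand": 0, "offset": [-0.6, 0.12, 0.4], "angular": [0, 0, 0]}]'

```text
time: 18.55
tool_pos: [0.5949, 0.1513, 0.084]
tcp_rot: [0.296, 3.119, 0.003]
wrist_force: [6.5, -1.6, 3.5]
width: -0.0
```

Emit:
drive_tool --deltas '[{"hand": 0, "offset": [-0.3, 0.06, 0.2], "angular": [0, 0, 0]}, {"hand": 0, "offset": [-0.6, 0.12, 0.4], "angular": [0, 0, 0]}]'

```text
time: 18.8
tool_pos: [0.5893, 0.1527, 0.0885]
tcp_rot: [0.296, 3.118, 0.003]
wrist_force: [6.1, -0.3, 4.0]
width: 0.005
```

```bash
python3 - <<'E'
from h import *
S=bot.read_camera("side")
cv2.imwrite("pics/c9.png",np.hstack([cv2.resize(S["frame"][195:285,280:380],None,fx=4,fy=4,interpolation=2),np.vstack([np.zeros((40,400,3),np.uint8),cv2.imread("pics/c8.png")[:320,400:]])]))
E
```

```text
(no output)
```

View pics/c9.png

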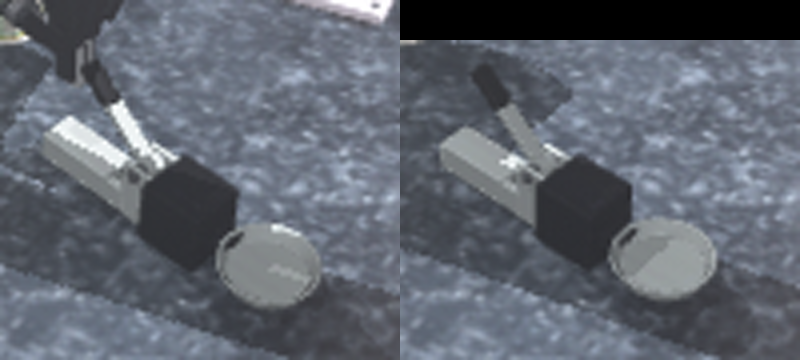

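The rest slid a few mm under a steady 6.5 N push at the lever tip. That is more torque than the lever's friction, so the lever is at its raised stop. Back off and locate the rest for the head grasp.

Emit:
drive_tool --deltas '[{"hand": 0, "offset": [2, -0.4, 0], "angular": [0, 0, 0]}, {"hand": 0.5, "offset": [3, -1, 5], "angular": [0, 0, 0]}, {"hand": 1, "offset": [2, -5, 9.5], "angular": [0, 0, 0]}, {"hand": 1, "offset": [0, -10, 9.5], "angular": [0, 0, 0]}, {"hand": 1, "offset": [-3, -15, 9.5], "angular": [0, 0, 0]}, {"hand": 1, "offset": [-3, -19, 9.5], "angular": [0, 0, 0]}, {"hand": 1, "offset": [-3, -22, 9.5], "angular": [0, 0, 0]}]'

```text
time: 19.73
tool_pos: [0.5542, -0.0689, 0.1807]
tcp_rot: [-0.299, -3.127, -0.001]
wrist_force: [0.3, 0.1, 0.2]
width: 0.998
```

```bash
cat >> h.py <<'E'
def black(c,x0,y0,x1,y1,th=48):
    v=c["frame"].max(axis=2); m=np.zeros(v.shape,np.uint8); m[y0:y1,x0:x1]=(v[y0:y1,x0:x1]<th)*255
    cs=cv2.findContours(m,0,1)[0]; return max(cs,key=cv2.contourArea)
E
python3 - <<'E'
from h import *
s=bot.read_state();print(s["time"],s["tool_pos"],s["tcp_rot"],s["wrist_force"])
T=bot.read_camera("top");S=bot.read_camera("side")
cv2.imwrite("pics/t10.png",T["frame"]);cv2.imwrite("pics/s10.png",S["frame"])
for n,c,b in(("top",T,(210,225,280,265)),("side",S,(300,220,350,265))):
    k=black(c,*b);print(n,cv2.contourArea(k),cv2.boundingRect(k),cv2.minAreaRect(k),cv2.approxPolyDP(cv2.convexHull(k),2,True)[:,0].tolist())
a=cv2.resize(T["frame"][195:295,210:310],None,fx=4,fy=4,interpolation=2)
b=cv2.resize(S["frame"][205:285,280:380],None,fx=4,fy=4,interpolation=2)
o=np.zeros((400,800,3),np.uint8);o[:,:400]=a;o[:320,400:]=b;cv2.imwrite("pics/c10.png",o)
E
```

```text
19.725 [ 0.55421604 -0.06893657  0.18070064] [-2.99071071e-01 -3.12703027e+00 -8.35118571e-04] [0.27152003 0.12692119 0.16380082]
top 285.5 (242, 240, 19, 21) ((251.19996643066406, 250.0999755859375), (17.677669525146484, 19.091882705688477), 8.130102157592773) [[260, 243], [258, 259], [243, 257], [242, 252], [247, 240]]Traceback (most recent call last):
  File "<stdin>", line 6, in <module>
  File "h.py", line 16, in black
    cs=cv2.findContours(m,0,1)[0]; return max(cs,key=cv2.contourArea)
                                          ~~~^^^^^^^^^^^^^^^^^^^^^^^^
ValueError: max() iterable argument is empty
```

```bash
python3 - <<'E'
from h import *
t=cv2.imread("pics/t10.png");s=cv2.imread("pics/s10.png")
a=cv2.resize(t[195:295,210:310],None,fx=4,fy=4,interpolation=2)
b=cv2.resize(s[205:285,280:380],None,fx=4,fy=4,interpolation=2)
o=np.zeros((400,800,3),np.uint8);o[:,:400]=a;o[:320,400:]=b;cv2.imwrite("pics/c10.png",o)
E
```

```text
(no output)
```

View pics/c10.png

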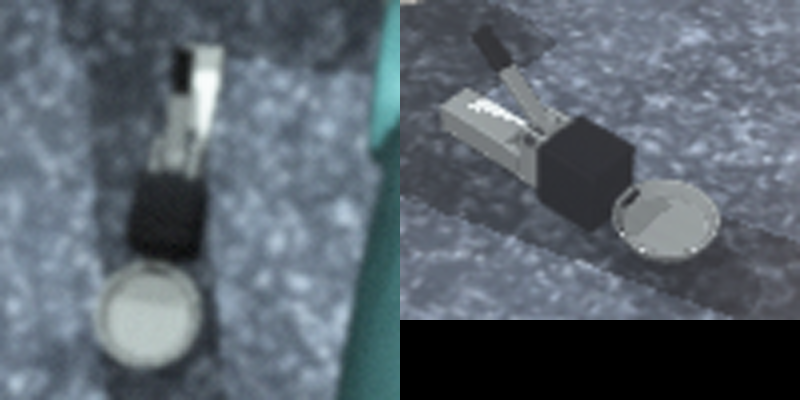

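The rest is upright with the lever up; dish at top (149,316) and side (666,221), head back edge (139,172)–(207,176) in the top view. The viewing budget is now used up, so from here I work from numbers: masks, force and joint readings.

```bash
python3 - <<'E'
from h import *
T=bot.read_camera("top");S=bot.read_camera("side")
t=lambda x,y:((x+.5)/4-.5+210,(y+.5)/4-.5+195); s=lambda x,y:((x-400+.5)/4-.5+280,(y+.5)/4-.5+205)
D=tri(T,t(149,316),S,s(666,221))[0];e=[plane(T,t(139,172),.052),plane(T,t(207,176),.052)]
b=(e[0]+e[1])/2;d=(b-D)[:2];u=d/np.linalg.norm(d)
print("D",D,"edge",e,"yaw",np.degrees(np.arctan2(u[1],u[0])),"origins",D[:2]+u*.076,b[:2]-u*.022)
h=[plane(S,s(*p),.052) for p in[(581,114),(635,146),(592,173),(537,144)]];print("side head ctr",np.mean(h,0)-0,"origin",np.mean(h,0)[:2]+.004*u)
print("bar end top mid",plane(T,t(208,45),.024))
for th in(48,60,70):
  k=black(T,210,225,280,265,th);M=cv2.moments(k);print("top black",th,M["m10"]/M["m00"],M["m01"]/M["m00"],M["m00"])
  k=black(S,300,225,345,268,th);M=cv2.moments(k);print("side black",th,M["m10"]/M["m00"],M["m01"]/M["m00"],M["m00"]) if M["m00"] else 0
E
```

```text
D [0.41185656 0.18451248 0.02410904] edge [array([0.50888922, 0.18970507, 0.052     ]), array([0.50473695, 0.14180774, 0.052     ])] yaw -11.173394078201353 origins [0.486416   0.16978529] [0.48523009 0.17001954]
side head ctr [0.48228091 0.17275854 0.052     ] origin [0.4862051  0.17198343]
bar end top mid [0.61103991 0.14469369 0.024     ]
top black 48 251.57391304347826 250.33101449275358 287.5Traceback (most recent call last):
  File "<stdin>", line 11, in <module>
  File "h.py", line 16, in black
    cs=cv2.findContours(m,0,1)[0]; return max(cs,key=cv2.contourArea)
                                          ~~~^^^^^^^^^^^^^^^^^^^^^^^^
ValueError: max() iterable argument is empty
```

Emit:
drive_tool --deltas '[{"hand": 1, "offset": [-2, 6, 0], "angular": [0, 0, 0]}, {"hand": 1, "offset": [-4, 12, 0], "angular": [0, 0, 0]}, {"hand": 1, "offset": [-6, 18, 0], "angular": [0, 0, 0]}, {"hand": 1, "offset": [-6.8, 23.9, 0], "angular": [0, 0, -0.3]}, {"hand": 1, "offset": [-6.8, 23.9, -4], "angular": [0, 0, -0.3]}, {"hand": 1, "offset": [-6.8, 23.9, -8], "angular": [0, 0, -0.3]}, {"hand": 1, "offset": [-6.8, 23.9, -9], "angular": [0, 0, -0.3]}, {"hand": 1, "offset": [-6.8, 23.9, -9], "angular": [0, 0, -0.3]}]'

```text
time: 20.92
tool_pos: [0.4867, 0.1719, 0.0905]
tcp_rot: [-0.304, -3.126, 0.0]
wrist_force: [-0.0, -0.6, 0.1]
width: 0.997
```

Emit:
drive_tool --deltas '[{"hand": 1, "offset": [-0.05, -0.15, -4], "angular": [0, 0, 0]}, {"hand": 1, "offset": [-0.05, -0.15, -7], "angular": [0, 0, 0]}, {"hand": 1, "offset": [-0.05, -0.15, -8.05], "angular": [0, 0, 0]}, {"hand": 1, "offset": [-0.05, -0.15, -8.05], "angular": [0, 0, 0]}, {"hand": 0.45, "offset": [-0.05, -0.15, -8.05], "angular": [0, 0, 0]}, {"hand": 0.45, "offset": [-0.05, -0.15, -8.05], "angular": [0, 0, 0]}, {"hand": 0.45, "offset": [-0.05, -0.15, -8.05], "angular": [0, 0, 0]}, {"hand": 0.45, "offset": [-0.05, -0.15, -8.05], "angular": [0, 0, 0]}]' --force 60

```text
time: 21.92
tool_pos: [0.4887, 0.171, 0.0123]
tcp_rot: [0.305, 3.123, 0.004]
wrist_force: [-0.1, 2.6, 7.1]
width: 0.555
```

```bash
python3 - <<'E'
from h import *
s=bot.read_state();print(s["tool_pos"],s["tcp_rot"],s["wrist_force"],s["torque"],s["width"],s["q"])
E
```

```text
[0.48871357 0.17102422 0.01225235] [0.30546767 3.12268523 0.00387773] [-0.13604707  2.63979998  7.05824294] [0.29292426 0.12830179 0.00389248] 0.5554189148033453 [ 2.87990608e-01  2.11390602e-01  2.12276284e+00  1.09317846e-03
  8.02803750e-01 -1.08853959e+00]
```

Emit:
drive_tool --deltas '[{"hand": 0.45, "offset": [0, 0, 1], "angular": [0, 0, 0]}, {"hand": 0.45, "offset": [0, 0, 3], "angular": [0, 0, 0]}, {"hand": 0.45, "offset": [0, 0, 6], "angular": [0, 0, 0]}, {"hand": 0.45, "offset": [0, 0, 8.5], "angular": [0, 0, 0]}, {"hand": 0.45, "offset": [0, 0, 8.5], "angular": [0, 0, 0]}]'

```text
time: 22.55
tool_pos: [0.4876, 0.1701, 0.0967]
tcp_rot: [0.305, 3.123, 0.002]
wrist_force: [0.9, -0.6, -7.2]
width: 0.552
```

Emit:
drive_tool --deltas '[{"hand": 0.45, "offset": [0.2, -4, 0], "angular": [0, 0, 2]}, {"hand": 0.45, "offset": [0.4, -8, 0], "angular": [0, 0, 4]}, {"hand": 0.45, "offset": [0.6, -13, 0], "angular": [0, 0, 7]}, {"hand": 0.45, "offset": [0.8, -18, 0], "angular": [0, 0, 10]}, {"hand": 0.45, "offset": [1, -23, 0], "angular": [0, 0, 12]}, {"hand": 0.45, "offset": [1.2, -28, 0], "angular": [0, 0, 15]}, {"hand": 0.45, "offset": [1.6, -32, 0], "angular": [0, 0, 17]}, {"hand": 0.45, "offset": [1.8, -34.5, 0], "angular": [0, 0, 17.7]}]'

```text
time: 23.55
tool_pos: [0.5028, -0.1765, 0.0929]
tcp_rot: [0.177, -3.133, -0.003]
wrist_force: [-0.1, 0.2, -6.8]
width: 0.559
```

Emit:
drive_tool --deltas '[{"hand": 0.45, "offset": [0, 0, 0], "angular": [0, 0, 0]}, {"hand": 0.45, "offset": [0, 0, 0], "angular": [0, 0, 0]}]'

```text
time: 23.8
tool_pos: [0.5031, -0.1742, 0.0934]
tcp_rot: [0.178, -3.133, -0.004]
wrist_force: [-0.1, -0.6, -7.5]
width: 0.552
```

```bash
python3 - <<'E'
from h import *
s=bot.read_state();print(s["tool_pos"],s["tcp_rot"],s["wrist_force"],s["torque"],s["width"],s["q"])
T=bot.read_camera("top");S=bot.read_camera("side")
cv2.imwrite("pics/t11.png",T["frame"]);cv2.imwrite("pics/s11.png",S["frame"])
# visible in side? dish = low-saturation bright blob; print projections to know where to look
print("ball side",proj(S,[.504,-.175,.036]),"dish est",proj(S,[.4287,-.1834,.11]),proj(T,[.4287,-.1834,.11]))
p0=(378,165)
E
```

```text
[ 0.50307332 -0.17416677  0.09343501] [ 0.17805465 -3.13348387 -0.00378774] [-0.1428402  -0.60466537 -7.46402002] [-0.00871079  0.05962029  0.01364152] 0.5518641595223119 [-3.80663919e-01  1.27258994e-01  2.03855414e+00  1.07638761e-03
  9.79566668e-01 -2.06558626e+00]
ball side [369.65041684 184.87582154] dish est [393.52044588 171.83671635] [381.30959451 257.83250553]
```

Emit:
drive_tool --deltas '[{"hand": 0.45, "offset": [0.35, -0.03, -1], "angular": [0, 0, 0]}, {"hand": 0.45, "offset": [0.35, -0.03, -2], "angular": [0, 0, 0]}, {"hand": 0.45, "offset": [0.35, -0.03, -2.8], "angular": [0, 0, 0]}, {"hand": 0.45, "offset": [0.35, -0.03, -2.8], "angular": [0, 0, 0]}]'

```text
time: 24.4
tool_pos: [0.5072, -0.1747, 0.0659]
tcp_rot: [0.179, -3.134, -0.003]
wrist_force: [-0.0, -0.2, -6.3]
width: 0.557
```

Emit:
drive_tool --deltas '[{"hand": 0.45, "offset": [0, 0, -0.2], "angular": [0, 0, 0]}, {"hand": 0.45, "offset": [0, 0, -0.4], "angular": [0, 0, 0]}, {"hand": 0.45, "offset": [0, 0, -0.6], "angular": [0, 0, 0]}]'

```text
time: 24.78
tool_pos: [0.5085, -0.1755, 0.0615]
tcp_rot: [-0.179, 3.136, 0.0]
wrist_force: [-0.2, -0.5, -6.4]
width: 0.554
```

Emit:
drive_tool --deltas '[{"hand": 0.45, "offset": [-0.1, 0.05, -0.2], "angular": [0, 0, 0]}, {"hand": 0.45, "offset": [-0.1, 0.05, -0.4], "angular": [0, 0, 0]}]'

```text
time: 25.02
tool_pos: [0.5071, -0.1748, 0.0572]
tcp_rot: [-0.179, 3.136, 0.001]
wrist_force: [0.8, -0.2, -6.3]
width: 0.552
```

Emit:
drive_tool --deltas '[{"hand": 0.45, "offset": [0, 0, -0.2], "angular": [0, 0, 0]}, {"hand": 0.45, "offset": [0, 0, -0.4], "angular": [0, 0, 0]}]'

```text
time: 25.28
tool_pos: [0.5073, -0.1748, 0.0532]
tcp_rot: [-0.179, 3.136, 0.001]
wrist_force: [-0.9, 1.2, -6.8]
width: 0.555
```

Emit:
drive_tool --deltas '[{"hand": 0.45, "offset": [0, 0, -0.2], "angular": [0, 0, 0]}, {"hand": 0.45, "offset": [0, 0, -0.4], "angular": [0, 0, 0]}]'

```text
time: 25.52
tool_pos: [0.5073, -0.1744, 0.0493]
tcp_rot: [-0.179, 3.136, 0.002]
wrist_force: [-1.5, 2.5, -4.3]
width: 0.553
```

Emit:
drive_tool --deltas '[{"hand": 0.45, "offset": [0, 0, -0.2], "angular": [0, 0, 0]}, {"hand": 0.45, "offset": [0, 0, -0.4], "angular": [0, 0, 0]}]'

```text
time: 25.78
tool_pos: [0.5072, -0.1743, 0.0452]
tcp_rot: [-0.179, 3.136, 0.002]
wrist_force: [-0.5, 4.8, -4.0]
width: 0.557
```

Emit:
drive_tool --deltas '[{"hand": 0.45, "offset": [-0.02, 0.1, 0], "angular": [0, 0, 0]}, {"hand": 0.45, "offset": [-0.02, 0.15, -0.2], "angular": [0, 0, 0]}, {"hand": 0.45, "offset": [-0.02, 0.15, -0.4], "angular": [0, 0, 0]}]'

```text
time: 26.15
tool_pos: [0.5072, -0.1737, 0.0412]
tcp_rot: [-0.179, 3.136, -0.0]
wrist_force: [-0.3, -0.4, -6.6]
width: 0.557
```

Emit:
drive_tool --deltas '[{"hand": 0.45, "offset": [0, 0, -0.2], "angular": [0, 0, 0]}, {"hand": 0.45, "offset": [0, 0, -0.4], "angular": [0, 0, 0]}, {"hand": 0.45, "offset": [0, 0, -0.6], "angular": [0, 0, 0]}, {"hand": 0.45, "offset": [0, 0, -0.8], "angular": [0, 0, 0]}]'

```text
time: 26.65
tool_pos: [0.5071, -0.1733, 0.0332]
tcp_rot: [-0.179, 3.136, 0.001]
wrist_force: [-0.5, -1.3, -6.9]
width: 0.553
```

Emit:
drive_tool --deltas '[{"hand": 0.45, "offset": [0, 0, -0.2], "angular": [0, 0, 0]}, {"hand": 0.45, "offset": [0, 0, -0.3], "angular": [0, 0, 0]}]'

```text
time: 26.9
tool_pos: [0.5073, -0.1729, 0.0308]
tcp_rot: [-0.179, 3.136, 0.002]
wrist_force: [-3.1, 4.3, 2.4]
width: 0.559
```

Emit:
drive_tool --deltas '[{"hand": 0.45, "offset": [-0.05, 0.05, -0.1], "angular": [0, 0, 0]}, {"hand": 0.45, "offset": [-0.05, 0.05, -0.2], "angular": [0, 0, 0]}]' --force 80

```text
time: 27.15
tool_pos: [0.5077, -0.173, 0.0302]
tcp_rot: [-0.179, 3.134, 0.0]
wrist_force: [-4.9, 4.2, 12.7]
width: 0.553
```

Emit:
drive_tool --deltas '[{"hand": 0.45, "offset": [0, 0, -0.1], "angular": [0, 0, 0]}, {"hand": 0.45, "offset": [0, 0, -0.2], "angular": [0, 0, 0]}]'

```text
time: 27.4
tool_pos: [0.5079, -0.1729, 0.0296]
tcp_rot: [-0.179, 3.134, 0.0]
wrist_force: [-8.1, 6.6, 23.3]
width: 0.554
```

Emit:
drive_tool --deltas '[{"hand": 0.45, "offset": [-0.1, 0.1, 0], "angular": [0, 0, 0]}, {"hand": 0.45, "offset": [-0.2, 0.15, 0], "angular": [0, 0, 0]}, {"hand": 0.45, "offset": [-0.2, 0.15, -0.05], "angular": [0, 0, 0]}]'

```text
time: 27.78
tool_pos: [0.5079, -0.1728, 0.0297]
tcp_rot: [-0.179, 3.13, -0.004]
wrist_force: [-4.2, 2.2, 17.5]
width: 0.55
```

```bash
python3 - <<'E'
from h import *
s=bot.read_state();print(s["tool_pos"],s["tcp_rot"],s["wrist_force"],s["torque"],s["width"])
E
```

```text
[ 0.50787692 -0.17283983  0.02972948] [-0.17946997  3.13004382 -0.004456  ] [-4.19081787  2.17390203 17.51820118] [0.41556186 0.70759659 0.04817607] 0.5497680287712782
```

Emit:
drive_tool --deltas '[{"hand": 0.45, "offset": [0, 0, -0.1], "angular": [0, 0, 0]}, {"hand": 0.45, "offset": [0, 0, -0.2], "angular": [0, 0, 0]}]'

```text
time: 28.02
tool_pos: [0.5088, -0.1729, 0.0281]
tcp_rot: [-0.179, 3.128, -0.005]
wrist_force: [-2.0, 3.7, 18.8]
width: 0.551
```

Emit:
drive_tool --deltas '[{"hand": 0.45, "offset": [0, 0, -0.1], "angular": [0, 0, 0]}, {"hand": 0.45, "offset": [0, 0, -0.1], "angular": [0, 0, 0]}]'

```text
time: 28.28
tool_pos: [0.5088, -0.1729, 0.0278]
tcp_rot: [-0.179, 3.129, -0.005]
wrist_force: [-3.0, 3.3, 20.4]
width: 0.556
```

Emit:
drive_tool --deltas '[{"hand": 0.45, "offset": [0, 0, -0.1], "angular": [0, 0, 0]}, {"hand": 0.45, "offset": [0, 0, -0.15], "angular": [0, 0, 0]}]'

```text
time: 28.52
tool_pos: [0.5089, -0.1729, 0.0275]
tcp_rot: [-0.179, 3.129, -0.005]
wrist_force: [-7.4, 5.1, 32.3]
width: 0.554
```

Emit:
drive_tool --deltas '[{"hand": 0.45, "offset": [0, 0, -0.1], "angular": [0, 0, 0]}, {"hand": 0.45, "offset": [0, 0, -0.1], "angular": [0, 0, 0]}]'

```text
time: 28.78
tool_pos: [0.5087, -0.1731, 0.0263]
tcp_rot: [-0.178, 3.129, -0.004]
wrist_force: [-6.8, 3.2, 27.2]
width: 0.555
```

Emit:
drive_tool --deltas '[{"hand": 0.45, "offset": [0, 0, -0.08], "angular": [0, 0, 0]}, {"hand": 0.45, "offset": [0, 0, -0.08], "angular": [0, 0, 0]}]'

```text
time: 29.02
tool_pos: [0.5087, -0.1731, 0.0263]
tcp_rot: [-0.178, 3.129, -0.004]
wrist_force: [-10.3, 3.1, 34.6]
width: 0.553
```

```bash
python3 - <<'E'
from h import *
s=bot.read_state();print(s["tool_pos"],s["tcp_rot"],s["wrist_force"],s["torque"],s["width"])
T=bot.read_camera("top");S=bot.read_camera("side")
cv2.imwrite("pics/s12.png",S["frame"])
o=np.array([.5045,-.1745])
u=np.array([.9936,.113])
for z in(.014,.019):
  print(z,"bar end bottom corners side px",[proj(S,[*(o+u*.126+l*np.array([-u[1],u[0]])),z]).round(1) for l in(.015,-.015)],"top of dish rim",proj(S,[*(o-u*.076),z+.024]).round(1))
E
```

```text
[ 0.50873697 -0.17307883  0.02625769] [-0.1781753   3.12931253 -0.00408368] [-10.26851115   3.08831351  34.55651099] [1.51912936 1.7488995  0.03381097] 0.5530149471388555
0.014 bar end bottom corners side px [array([334.5, 183.7]), array([337.5, 179.7])] top of dish rim [390.6 189.7]
0.019 bar end bottom corners side px [array([334.5, 182.6]), array([337.6, 178.6])] top of dish rim [390.8 188.5]
```

At 34 N the tool stays at z = 0.0263, the expected home height (worktop grasp height + 14 mm), so it is on a hard stop. Ease off, release, and go up.

Emit:
drive_tool --deltas '[{"hand": 0.45, "offset": [-0.05, 0, 0.2], "angular": [0, 0, 0]}, {"hand": 0.45, "offset": [-0.1, 0, 0.35], "angular": [0, 0, 0]}, {"hand": 0.9, "offset": [-0.1, 0, 0.35], "angular": [0, 0, 0]}, {"hand": 0.9, "offset": [-0.1, 0, 0.35], "angular": [0, 0, 0]}, {"hand": 0.9, "offset": [-0.1, 0, 0.35], "angular": [0, 0, 0]}, {"hand": 0.9, "offset": [-0.1, 0, 4], "angular": [0, 0, 0]}, {"hand": 0.9, "offset": [-0.1, 0, 10], "angular": [0, 0, 0]}, {"hand": 0.9, "offset": [-0.1, 0, 14], "angular": [0, 0, 0]}]'

```text
time: 30.12
tool_pos: [0.5041, -0.1716, 0.1617]
tcp_rot: [-0.179, 3.135, -0.001]
wrist_force: [-0.3, -0.4, -0.4]
width: 0.896
```

Emit:
drive_tool --deltas '[{"hand": 0, "offset": [-2, 6, 1], "angular": [0, 0, 0]}, {"hand": 0, "offset": [-2, 12, 1], "angular": [0, 0, 0]}, {"hand": 0, "offset": [-2, 18, 1], "angular": [0, 0, 0]}, {"hand": 0, "offset": [-2, 21, 1], "angular": [0, 0, 0]}]'

```text
time: 30.62
tool_pos: [0.4828, 0.0411, 0.1692]
tcp_rot: [0.183, -3.136, -0.001]
wrist_force: [0.1, -1.3, -0.1]
width: 0.042
```

```bash
python3 - <<'E'
from h import *
s=bot.read_state();print(s["time"],s["tool_pos"],s["tcp_rot"],s["wrist_force"],s["width"])
T=bot.read_camera("top");S=bot.read_camera("side")
cv2.imwrite("pics/t13.png",T["frame"]);cv2.imwrite("pics/s13.png",S["frame"])
def blobs(c,box):
  x0,y0,x1,y1=box;v=c["frame"].max(axis=2);m=np.zeros(v.shape,np.uint8);m[y0:y1,x0:x1]=(v[y0:y1,x0:x1]<60)*255
  for k in cv2.findContours(m,0,1)[0]:
    if cv2.contourArea(k)>8: print("  black",cv2.contourArea(k),cv2.boundingRect(k),cv2.approxPolyDP(cv2.convexHull(k),1.5,True)[:,0].tolist())
print("top");blobs(T,(340,185,405,265));print("side");blobs(S,(315,140,410,210))
o=np.array([.5045,-.1745]);u=np.array([.9936,.113]);y=np.array([-u[1],u[0]])
def X(a,z,l=0):return [*(o+u*a+y*l),z]
for h in(.014,.019):
  print(h,"head top corners TOP/SIDE",[(proj(T,X(a,.052+h,l)).round(1).tolist(),proj(S,X(a,.052+h,l)).round(1).tolist()) for a,l in((.022,.024),(.022,-.024),(-.03,-.024),(-.03,.024))],"grip",[(proj(T,X(.034+.07*np.cos(a),h+.046+.07*np.sin(a))).round(1).tolist(),proj(S,X(.034+.07*np.cos(a),h+.046+.07*np.sin(a))).round(1).tolist()) for a in(.7,.8)])
E
```

```text
30.625 [0.48277826 0.04112204 0.16918274] [ 1.82611858e-01 -3.13612161e+00 -1.19075354e-03] [ 0.09849394 -1.30266337 -0.05283107] 0.04166829699172771
top
  black 264.5 (366, 228, 17, 21) [[379, 229], [382, 238], [381, 246], [368, 248], [366, 230]]
side
  black 150.5 (363, 180, 19, 15) [[381, 190], [375, 194], [364, 192], [364, 181], [379, 180]]
0.014 head top corners TOP/SIDE [([364.4, 228.2], [362.1, 179.6]), ([381.2, 225.9], [366.4, 173.0]), ([384.7, 243.8], [380.6, 176.4]), ([367.6, 246.1], [376.6, 183.2])] grip [([370.2, 200.7], [347.4, 162.4]), ([370.7, 201.7], [348.7, 161.4])]
0.019 head top corners TOP/SIDE [([364.6, 227.7], [362.2, 178.3]), ([381.5, 225.4], [366.5, 171.8]), ([384.9, 243.4], [380.8, 175.2]), ([367.8, 245.7], [376.8, 181.9])] grip [([370.4, 200.1], [347.5, 161.1]), ([370.9, 201.1], [348.8, 160.2])]
```

Now check the seating by touch: press the head top with shut fingertips. Home should give z = 0.066.

Emit:
drive_tool --deltas '[{"hand": 0, "offset": [0.5, -6, 0], "angular": [0, 0, 0]}, {"hand": 0, "offset": [1, -12, 0], "angular": [0, 0, 0]}, {"hand": 0, "offset": [1.5, -18, 0], "angular": [0, 0, 0]}, {"hand": 0, "offset": [1.9, -21.5, 0], "angular": [0, 0, 0]}, {"hand": 0, "offset": [1.9, -21.5, -4], "angular": [0, 0, 0]}, {"hand": 0, "offset": [1.9, -21.5, -8], "angular": [0, 0, 0]}, {"hand": 0, "offset": [1.9, -21.5, -9.4], "angular": [0, 0, 0]}, {"hand": 0, "offset": [1.9, -21.5, -9.4], "angular": [0, 0, 0]}]'

```text
time: 31.72
tool_pos: [0.5015, -0.1765, 0.0745]
tcp_rot: [0.178, -3.134, -0.002]
wrist_force: [0.5, -0.5, -0.1]
width: -0.0
```

Emit:
drive_tool --deltas '[{"hand": 0, "offset": [0, 0, -0.3], "angular": [0, 0, 0]}, {"hand": 0, "offset": [0, 0, -0.6], "angular": [0, 0, 0]}, {"hand": 0, "offset": [0, 0, -0.9], "angular": [0, 0, 0]}]'

```text
time: 32.1
tool_pos: [0.5034, -0.1766, 0.0676]
tcp_rot: [-0.18, 3.134, -0.001]
wrist_force: [-1.8, -1.7, 9.3]
width: 0.001
```

Emit:
drive_tool --deltas '[{"hand": 0, "offset": [0, 0, -0.1], "angular": [0, 0, 0]}, {"hand": 0, "offset": [0, 0, -0.2], "angular": [0, 0, 0]}]'

```text
time: 32.35
tool_pos: [0.5034, -0.177, 0.0667]
tcp_rot: [-0.18, 3.135, -0.002]
wrist_force: [-4.9, 0.3, 14.3]
width: 0.001
```

Emit:
drive_tool --deltas '[{"hand": 0, "offset": [0, 0, -0.1], "angular": [0, 0, 0]}, {"hand": 0, "offset": [0, 0, -0.15], "angular": [0, 0, 0]}]'

```text
time: 32.6
tool_pos: [0.5035, -0.1773, 0.0662]
tcp_rot: [-0.18, 3.135, -0.002]
wrist_force: [-6.5, -0.7, 18.8]
width: -0.005
```

Emit:
drive_tool --deltas '[{"hand": 0, "offset": [0, 0, -0.06], "angular": [0, 0, 0]}, {"hand": 0, "offset": [0, 0, -0.06], "angular": [0, 0, 0]}]'

```text
time: 32.85
tool_pos: [0.5035, -0.1773, 0.0662]
tcp_rot: [-0.18, 3.135, -0.003]
wrist_force: [-7.9, -0.5, 21.2]
width: 0.001
```

Emit:
drive_tool --deltas '[{"hand": 0, "offset": [0, 0, -0.1], "angular": [0, 0, 0]}, {"hand": 0, "offset": [0, 0, -0.1], "angular": [0, 0, 0]}]'

```text
time: 33.1
tool_pos: [0.5035, -0.1773, 0.0661]
tcp_rot: [-0.18, 3.135, -0.002]
wrist_force: [-10.8, 1.2, 26.9]
width: -0.002
```

Emit:
drive_tool --deltas '[{"hand": 0, "offset": [0, 0, 0.8], "angular": [0, 0, 0]}, {"hand": 0, "offset": [0, 0, 4], "angular": [0, 0, 0]}, {"hand": 0, "offset": [2, 0, 9], "angular": [0, 0, 0]}, {"hand": 0, "offset": [5, 0.5, 9], "angular": [0, 0, 0]}, {"hand": 0, "offset": [7.5, 0.8, 9], "angular": [0, 0, 0]}, {"hand": 0, "offset": [7.5, 0.8, 9], "angular": [0, 0, 0]}]'

```text
time: 33.85
tool_pos: [0.579, -0.168, 0.1516]
tcp_rot: [-0.181, 3.135, 0.0]
wrist_force: [-0.1, -0.8, 0.6]
width: -0.004
```

Seated: z = 0.0661 against 0.066 expected, and it doesn't move under 27 N. Now press the lever down along its arc.

Emit:
drive_tool --deltas '[{"hand": 0, "offset": [-0.25, 0.15, -1.5], "angular": [0, 0, 0]}, {"hand": 0, "offset": [-0.25, 0.15, -2.6], "angular": [0, 0, 0]}, {"hand": 0, "offset": [-0.25, 0.15, -3.2], "angular": [0, 0, 0]}, {"hand": 0, "offset": [-0.25, 0.15, -3.2], "angular": [0, 0, 0]}]'

```text
time: 34.35
tool_pos: [0.574, -0.1667, 0.1183]
tcp_rot: [0.179, -3.135, -0.002]
wrist_force: [0.4, -0.2, -0.2]
width: 0.001
```

Emit:
drive_tool --deltas '[{"hand": 0, "offset": [0.2, 0.02, -0.4], "angular": [0, 0, 0]}, {"hand": 0, "offset": [0.4, 0.05, -0.8], "angular": [0, 0, 0]}, {"hand": 0, "offset": [0.6, 0.07, -1.2], "angular": [0, 0, 0]}]'

```text
time: 34.72
tool_pos: [0.5815, -0.1668, 0.1087]
tcp_rot: [-0.18, 3.136, -0.001]
wrist_force: [-7.3, -1.9, 15.8]
width: 0.002
```

Emit:
drive_tool --deltas '[{"hand": 0, "offset": [0.2, 0.02, -0.3], "angular": [0, 0, 0]}, {"hand": 0, "offset": [0.4, 0.05, -0.6], "angular": [0, 0, 0]}, {"hand": 0, "offset": [0.6, 0.07, -0.9], "angular": [0, 0, 0]}]'

```text
time: 35.1
tool_pos: [0.5877, -0.1673, 0.1015]
tcp_rot: [-0.18, 3.135, -0.005]
wrist_force: [-7.6, -2.5, 14.5]
width: -0.0
```

Emit:
drive_tool --deltas '[{"hand": 0, "offset": [0.2, 0.02, -0.35], "angular": [0, 0, 0]}, {"hand": 0, "offset": [0.4, 0.05, -0.7], "angular": [0, 0, 0]}, {"hand": 0, "offset": [0.6, 0.07, -1.0], "angular": [0, 0, 0]}]'

```text
time: 35.48
tool_pos: [0.5938, -0.1668, 0.0917]
tcp_rot: [-0.18, 3.135, -0.005]
wrist_force: [-8.8, -4.8, 15.8]
width: 0.001
```

Emit:
drive_tool --deltas '[{"hand": 0, "offset": [0.2, 0.05, -0.4], "angular": [0, 0, 0]}, {"hand": 0, "offset": [0.4, 0.1, -0.8], "angular": [0, 0, 0]}, {"hand": 0, "offset": [0.6, 0.15, -1.2], "angular": [0, 0, 0]}]'

```text
time: 35.85
tool_pos: [0.5987, -0.1657, 0.0793]
tcp_rot: [0.181, -3.136, 0.006]
wrist_force: [-10.7, -6.4, 15.6]
width: -0.003
```

Emit:
drive_tool --deltas '[{"hand": 0, "offset": [0.1, 0.03, -0.4], "angular": [0, 0, 0]}, {"hand": 0, "offset": [0.2, 0.05, -0.8], "angular": [0, 0, 0]}, {"hand": 0, "offset": [0.3, 0.06, -1.1], "angular": [0, 0, 0]}]'

```text
time: 36.22
tool_pos: [0.6009, -0.1655, 0.0683]
tcp_rot: [0.181, -3.134, 0.006]
wrist_force: [-11.9, -7.7, 17.5]
width: 0.001
```

Emit:
drive_tool --deltas '[{"hand": 0, "offset": [0, 0, -0.2], "angular": [0, 0, 0]}, {"hand": 0, "offset": [0, 0.05, -0.4], "angular": [0, 0, 0]}]'

```text
time: 36.48
tool_pos: [0.6016, -0.1655, 0.0651]
tcp_rot: [0.181, -3.135, 0.007]
wrist_force: [-14.2, -8.6, 27.2]
width: -0.003
```

Emit:
drive_tool --deltas '[{"hand": 0, "offset": [0, 0.05, -0.1], "angular": [0, 0, 0]}, {"hand": 0, "offset": [0, 0.05, -0.1], "angular": [0, 0, 0]}]'

```text
time: 36.72
tool_pos: [0.6019, -0.1656, 0.0651]
tcp_rot: [0.181, -3.136, 0.009]
wrist_force: [-13.7, -10.1, 23.6]
width: -0.001
```

z = 0.0651 matches the lever fully down (0.065). I'll lift, re-press cleanly nearer the tip to confirm, then back away.

Emit:
drive_tool --deltas '[{"hand": 0, "offset": [0, 0, 1.2], "angular": [0, 0, 0]}, {"hand": 0, "offset": [0.2, 0.2, 1.2], "angular": [0, 0, 0]}, {"hand": 0, "offset": [0.2, 0.2, 1.2], "angular": [0, 0, 0]}, {"hand": 0, "offset": [0.2, 0.2, 0.5], "angular": [0, 0, 0]}]'

```text
time: 37.22
tool_pos: [0.6045, -0.1594, 0.0651]
tcp_rot: [-0.18, 3.136, 0.0]
wrist_force: [-0.9, -3.0, 26.7]
width: -0.003
```

Emit:
drive_tool --deltas '[{"hand": 0, "offset": [0, 0, -0.3], "angular": [0, 0, 0]}, {"hand": 0, "offset": [0, 0, -0.5], "angular": [0, 0, 0]}]'

```text
time: 37.48
tool_pos: [0.6048, -0.1611, 0.0646]
tcp_rot: [-0.18, 3.136, -0.003]
wrist_force: [-12.8, -1.2, 33.8]
width: 0.001
```

Emit:
drive_tool --deltas '[{"hand": 0, "offset": [0, 0, 1.5], "angular": [0, 0, 0]}, {"hand": 0, "offset": [0, 0, 6], "angular": [0, 0, 0]}, {"hand": 0, "offset": [0, 4, 11], "angular": [0, 0, 0]}, {"hand": 0, "offset": [-4, 10, 11], "angular": [0, 0, 0]}, {"hand": 0, "offset": [-8, 16, 11], "angular": [0, 0, 0]}, {"hand": 0, "offset": [-10, 22, 11], "angular": [0, 0, 0]}, {"hand": 0, "offset": [-10, 26, 11], "angular": [0, 0, 0]}, {"hand": 0, "offset": [-10, 26, 11], "angular": [0, 0, 0]}]'

```text
time: 38.48
tool_pos: [0.5026, 0.1041, 0.1696]
tcp_rot: [0.188, -3.135, -0.002]
wrist_force: [-0.5, -0.7, -0.2]
width: 0.003
```

```bash
python3 - <<'E'
from h import *
s=bot.read_state();print(s["time"],s["tool_pos"],s["wrist_force"],np.abs(s["joint_vel"]).max())
T=bot.read_camera("top");S=bot.read_camera("side")
def blobs(c,box):
  x0,y0,x1,y1=box;v=c["frame"].max(axis=2);m=np.zeros(v.shape,np.uint8);m[y0:y1,x0:x1]=(v[y0:y1,x0:x1]<75)*255
  for k in cv2.findContours(m,0,1)[0]:
    M=cv2.moments(k)
    if M["m00"]>8: print("  black",M["m00"],round(M["m10"]/M["m00"],1),round(M["m01"]/M["m00"],1),cv2.boundingRect(k))
print("top");blobs(T,(345,185,400,262));print("side");blobs(S,(318,145,405,205))
o=np.array([.5045,-.1745]);u=np.array([.9936,.113])
X=lambda a,z:[*(o+u*a),z]
for th in(0,.1,.2,.8):
  g=X(.034+.07*np.cos(th),.06+.07*np.sin(th));print(th,"grip expected",proj(T,g).round(1),proj(S,g).round(1))
E
```

```text
38.475 [0.50262512 0.10409613 0.16963018] [-0.47781185 -0.67447125 -0.24932311] 0.06764861883342024
top
  black 296.5 374.0 238.8 (365, 228, 19, 22)
  black 13.5 366.9 199.5 (365, 195, 5, 10)
side
  black 44.0 381.2 198.0 (377, 194, 12, 9)
  black 270.5 371.4 185.1 (362, 175, 20, 21)
  black 23.5 382.9 150.7 (379, 148, 9, 6)
  black 659.0 336.4 161.2 (322, 145, 30, 48)
0 grip expected [367.5 200.3] [342.3 172.3]
0.1 grip expected [367.8 199.7] [342.5 170.7]
0.2 grip expected [368.1 199.2] [342.8 169.1]
0.8 grip expected [370.7 201.7] [348.7 161.4]
```

```bash
python3 -c "
from workcell import bot
print(bot.finish_job())"
```

```text
the job is handed in; nothing more can be done
None
```

I handed the job in at about 38.5 s. The rest is on the dock with its lever pressed down and the arm clear. I had no picture left to view at the end, so this rests on touch, force and one mask reading.

**What I did:** I raised the lever on the worktop and gripped the rest by its head. I then lowered it over the ball, pushed it past the pads, let go and pressed the lever down.

**Last checks:**
- **Seating:** With shut fingertips on the head, its top stayed at z = 66.1 mm under 27 N (66 mm expected). While gripped, the tool also stopped at the expected home height.
- **Lever down:** Its top stopped at 64.6–65.1 mm under 27–34 N (65 mm expected). The top camera found the black grip within about 1 px of the down position, but the side view gave no usable reading there.

**What went wrong or stayed unsure:**
- **First raise:** Joint 6 came to its range limit (2.549 of 2.55). The arm left the arc and lifted the rest, tilted, off the worktop by its lever. I set it down, half-turned the wrist and regrasped.
- **Second raise:** Joint 4 then came close to its limit (-1.308 of -1.31). The rest also lifted slightly, and slid or tipped a few millimetres while I nudged and tested the lever.
- **Raised angle:** The images read about 0.70 rad, not 0.80. I took the lever to be at its stop because it did not yield to more torque than its stated resistance.
- **Forces:** The highest readings I saw were about 35 N when seating and 34 N on the lever. Both are a little above what the pads and lever should need.

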